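Open the socket dispenser and load it for the next wheel job

ROBOT

A 6-joint arm with a two-finger parallel gripper is mounted at the origin on the work surface. World frame = base frame: x ahead of the robot, y to its left, z up, the work surface at z = 0. Lengths are in mm, angles in rad, forces in N, time in s.
With the tool pointing down it reaches from about 275 to 750 mm from the base axis. Payload 10.2 kg.
Tool frame: the origin (TCP) lies midway between the tips of the shut fingers; the grasp point (between the pads) lies 19 mm behind it; z points along the fingers, y is the direction in which the jaws open and shut (so a half turn about z gives the same grasp; the last joint's range is limited). The gripper opens to 85 mm and grips with 20 to 120 N. Pads are 22 mm wide; open, the fingers measure 114 mm over their backs; the gripper's body (76 mm by 85 mm) begins 54 mm behind the grasp point. The pads swing forward as they close: fully open they stand 13 mm farther back than shut.
Start: joints at [-0.223, 0.313, 1.498, -0, 1.331, -0.223], TCP at [525.006, -0.013, 231.294] pointing down, gripper open.
Joint ranges: [-2.94, 2.94], [-0.97, 2.17], [0.19, 2.56], [-1.23, 4.37], [0.02, 3.11], [-2.88, 2.88]. Speed limits (rad/s): [2.39, 2.39, 3.01, 3.14, 3.14, 3.14].

INTERFACE

Orientations are given as a unit quaternion [w, x, y, z].
In Python, from rig import ctrl gives the robot as it stands.
- The arm moves only by the tool carry_out, never from a script. Its argument "plan" is a list of rows, each a list of 3 entries, a list of its own where there are three numbers: the finger opening in mm, from 0 to 85.4, then the shift along the tool's x, y, z in mm, then the turn, a rotation vector about the tool's x, y, z in units of 6 degrees (1.0 is 6 degrees). In form: [[grip, [x, y, z], [ax, ay, az]], ...]. A call has 1 to 20 rows; each row shifts and turns the commanded pose from where the row before left it, along the tool's axes as they then stand; what a row does not reach is not made up. A row lasts 1/12 s, in which the tool goes at most 41.7 mm and 7.16 degrees, less where a joint would pass 70% of its speed; a pose out of reach is approached as far as the arm can. A call with a gripper value outside its range is refused whole. The fingers move at their own pace and stop on an object; "grip_force" is the grip in N (left out, the last holds). Time passes only in rows, so rows that do not move let the fingers close. It gives the time, the measured TCP pose, the force and the opening at its end, in the units of the state.
- ctrl.sense(): the state, without advancing time (a new reading comes with each control period).
- ctrl.capture(name): name is "scene" or "side" or "wrist"; returns a dict with "color" (384x512x3 uint8, blue, green, red), "range_z" (384x512 float32, mm along the optical axis (not along the pixel's ray), 0 where there is no reading), "fx", "fy", "cx", "cy" (pixels), "dist_coeffs" ([k1, k2, p1, p2, k3] as OpenCV has them; the pictures are not rectified), "cam_to_world" (4x4, takes a point from camera to world coordinates); the wrist camera has in their place "tool_from_camera" (4x4, takes a point from camera to tool coordinates, whose origin is the TCP and whose axes are the flange's). Camera axes: x right, y up, looking along -z (the intrinsics and any distortion apply to the point x, -y, -z); pixel columns grow to the right and rows downward; lengths in mm; the calibration is good to about 2 mm. A picture is of the moment at which its call begins: read the wrist's pose just before it.
- ctrl.finish_job(): hands the job in, once; it reports no verdict.
The state is a dict: "time_s": time; "joints": joint angles; "dq": joint speeds; "tau": joint torques, N m; "eef_pos": TCP position; "ee_rot": TCP orientation; "force": force on the tool from outside, world axes, zero at the start; "wrist_torque": the same for the moment, N m; "grip_width": opening from 0.0 (shut) to 1.0 (fully open).
Only numpy, scipy, OpenCV 4.12 (cv2) and the standard library are available. Lean on these libraries where they do the work, as an engineer would, in place of code of your own. Each camera call takes 0.05 s, during which the arm holds its last target.

TASK

Unscrew the deep black cap from the upright socket dispenser tube (counter-clockwise seen from above, about two turns), lift it off once the thread has let go, and leave it standing handle up in the empty bay of the steel tray. Then drop every loose socket standing on the shelf into the tube one by one, the way up it stands now, sorted by length: if the nut standing in the orange rail is the tall one, the longest socket goes in first and the shortest last; if it is the low one, the shortest goes in first and the longest last. Leave the two nuts, the blue cup and the extension bar where they are.

Things in the scene. Friction and masses are not known exactly. Their poses are not given: they have to be found in the camera images.
- cap: Deep black screw cap on the dispenser's mouth at the start, 72 mm across (74 at its top disc), skirt 48 mm deep, top disc 6 mm thick, 94 mm high with its grip bar, 0.2 kg. Origin: centre of the skirt's lower edge; z up. Right-hand thread, two starts, 16 mm rise a turn, about 1 mm of play, turns easily.
- cap_grip (a point): Middle of the cap's grip bar: a flat upright bar on the top disc, 64 mm long (x axis), 20 mm wide (y), 40 mm high; this point: 12 mm below its top, 82 mm above the cap's origin. Turned counter-clockwise (seen from above) it rises; the thread lets go 2 turns (12.5 to 12.9 rad) from shut, 32 mm up; until then a pull meets a hard stop. Then it lifts off freely, clear of the tube after 17 mm more.
- mouth (a point): Centre of the dispenser tube's upper rim, 224 mm above the shelf; z up along the tube. A fixed upright aluminium tube, bore 47 mm, 53 mm outside, 64 mm over the thread that covers its top 46 mm; narrow viewing slot in its front (+x) side; on a 110 x 110 x 10 mm grey foot.
- tube_floor (a point): Centre of the tube's closed floor, 214 mm below the mouth. Sockets stack on it, first in lowest, and are later taken out from the bottom, first in first out.
- bay (a point): Centre of the inner floor of the tray's empty bay (144 x 144 mm inside, floor 3 mm above the shelf, walls to 20 mm above the shelf). The stainless tray is fixed; a second narrow bay along its +y side is full of small acorn nuts. Axes along the bay's sides.
- rail_place (a point): Middle of the orange socket rail, a fixed rectangular frame 160 x 70 mm, 22 mm high, at shelf height; one nut stands within 20 mm of this point, inside the frame.
- tall_nut: Tall steel acorn nut, 34 mm across, 87 mm high with a long pointed top, standing; origin at the centre of its underside. It stands either in the rail or elsewhere on the shelf.
- low_nut: Low steel acorn nut, 34 mm across, 30 mm high, standing; origin at the centre of its underside. It stands in the place the tall one does not.
- cup: Blue hard silicone valve cap cup, 72 mm across, 70 mm high; origin under its centre. Leave it alone.
- extension_bar: Chrome extension bar, 200 mm long, lying; origin under its middle, x along it. Leave it alone.
- socket_50: Round steel socket, 38 mm in diameter, 50 mm long, standing upright on the shelf, with a solid heavy foot and a black hexagon on its top end; 0.2 kg. Origin: centre of its underside; z up. May be absent.
- socket_60: Round steel socket, 38 mm in diameter, 60 mm long, standing upright on the shelf, with a solid heavy foot and a black hexagon on its top end; 0.2 kg. Origin: centre of its underside; z up. May be absent.
- socket_70: Round steel socket, 38 mm in diameter, 70 mm long, standing upright on the shelf, with a solid heavy foot and a black hexagon on its top end; 0.2 kg. Origin: centre of its underside; z up. May be absent.
- socket_80: Round steel socket, 38 mm in diameter, 80 mm long, standing upright on the shelf, with a solid heavy foot and a black hexagon on its top end; 0.2 kg. Origin: centre of its underside; z up. May be absent.

How it is judged (in metres and radians):
On the way, in this order (a step that is already met when the one before it is completed fails the run):
1. the cap has been screwed up by a quarter turn on its thread (angle between the x axis of cap and the x axis of mouth, either way round above 1.2 rad and z of cap in the frame of mouth between -0.05 and -0.039 m), for 0.03 s.
2. the cap has been screwed up by one and a quarter turns (angle between the x axis of cap and the x axis of mouth, either way round above 1.2 rad and z of cap in the frame of mouth between -0.032 and -0.0235 m), for 0.03 s.
3. the cap has been screwed up by one and three quarter turns (angle between the x axis of cap and the x axis of mouth, either way round above 1.2 rad and z of cap in the frame of mouth between -0.0235 and -0.013 m), for 0.03 s.
4. the cap is unscrewed and lifted clear above the tube (z of cap in the frame of mouth above 0.003 m), for 0.1 s.
5. the cap stands handle up in the empty bay of the tray (x of cap in the frame of bay between -0.045 and 0.045 m and y of cap in the frame of bay between -0.045 and 0.045 m and z of cap in the frame of bay below 0.006 m and angle between cap's own z axis and vertical below 0.12 rad and linear speed of cap below 0.02 m/s), for 0.2 s.
At the end, for the whole second after the job is handed in: Cap upright (7 deg) on the floor of the empty bay, within 45 mm of its middle in x and y; all sockets at rest in the tube, original end up, feet 20 mm or more below the rim and within 15 mm of its axis; each longer one below each shorter with the tall nut in the rail, above with the low nut (all of step 5 and horizontal distance between each of socket_50, socket_60, socket_70, socket_80 and mouth below 0.015 m and z of each of socket_50, socket_60, socket_70, socket_80 in the frame of mouth below -0.02 m and angle between each of socket_50, socket_60, socket_70, socket_80's own z axis and vertical below 0.4 rad and linear speed of each of socket_50, socket_60, socket_70, socket_80 below 0.02 m/s and ((horizontal distance between tall_nut and rail_place below 0.06 m and z of socket_50 in the frame of socket_60 above 0.03 m and z of each of socket_50, socket_60 in the frame of socket_70 above 0.03 m and z of each of socket_50, socket_60, socket_70 in the frame of socket_80 above 0.03 m) or (horizontal distance between low_nut and rail_place below 0.06 m and z of each of socket_60, socket_70, socket_80 in the frame of socket_50 above 0.03 m and z of each of socket_70, socket_80 in the frame of socket_60 above 0.03 m and z of socket_80 in the frame of socket_70 above 0.03 m))); the robot touches nothing.
It fails at once if a nut, the cup or the extension bar is moved more than 30 mm (distance of any of tall_nut, low_nut, cup, extension_bar from where it was at the start of the episode above 0.03 m).
Of socket_50, socket_60, socket_70, socket_80 only 2 to 3 are there at a start; the rules pass over those that are not, and their reading is None.
At some moment in a run one of socket_50, socket_60, socket_70, socket_80 may be knocked a few centimetres aside while the robot is not near it.
It also fails if it takes over 210 s, if anything falls off the work surface, if the arm or the gripper's body presses on something with over 40 N, if the wrist force passes 120 N, or if a joint passes its speed limit or range.

## Working session

There is one attempt and no reset: what is moved stays moved. The work goes in short steps, Python scripts to look and compute and a tool call to move; the robot and the scene stay as the last step left them, time stands still between calls to the robot, and variables do not carry over. Pictures are saved under pics/ and viewed, and the job is handed in when it is done.

Besides the shell and the picture viewer there is one more tool, called as name(argument=value, ...) on one line, values as JSON. carry_out: Moves the arm, as the interface text tells. Its arguments: {"type":"object","properties":{"plan":{"type":"array"},"grip_force":{"type":"number"}},"required":["plan"]}

```bash
ls; mkdir -p pics
python3 - <<'E'
from rig import ctrl
import cv2
print(ctrl.sense())
for n in ["scene","side","wrist"]:
    c=ctrl.capture(n); cv2.imwrite(f"pics/{n}0.png",c["color"])
    print(n,c["fx"],c["fy"],c["cx"],c["cy"],c["dist_coeffs"],c.get("cam_to_world",c.get("tool_from_camera")))
E
```

```text
pics
{'time_s': 0.0, 'joints': array([-2.23382728e-01,  3.13450881e-01,  1.49839115e+00, -8.60399447e-06,
        1.33098714e+00, -2.23431418e-01]), 'dq': array([-0.00081114, -0.00074591,  0.00117589,  0.00037209, -0.00077088,
        0.00101072]), 'tau': array([-5.78409599e-04, -4.12261176e+01, -2.59742296e+01, -3.58453699e-04,
        4.11797926e-03, -1.23038126e-05]), 'eef_pos': array([5.24763159e+02, 4.85180172e-02, 2.30751908e+02]), 'ee_rot': array([-5.20945053e-04,  7.07088707e-01,  7.07124585e-01, -3.32990716e-04]), 'force': array([0.42955445, 0.50783915, 0.23701016]), 'wrist_torque': array([ 0.03560151,  0.03615589, -0.05380041]), 'grip_width': 1.0009763116404597}
scene 395.9711323161426 395.9711323161426 260.6498356409771 188.14871337330482 [0.0330864 0.        0.        0.        0.       ] [[-4.77296770e-01 -5.78353690e-01  6.61585069e-01  1.19152881e+03]
 [ 8.78741992e-01 -3.13664679e-01  3.59759615e-01  2.68062567e+02]
 [-5.52432717e-04  7.53074683e-01  6.57934811e-01  7.88550356e+02]
 [ 0.00000000e+00  0.00000000e+00  0.00000000e+00  1.00000000e+00]]
side 397.03461877549466 397.03461877549466 255.71073655347848 197.83181973936348 [-0.03879779  0.          0.          0.          0.        ] [[-9.19889883e-01  1.69652665e-01 -3.53582489e-01  2.42492121e+02]
 [-3.91924066e-01 -4.30040481e-01  8.13302349e-01  7.47638556e+02]
 [-1.40758725e-02  8.86726090e-01  4.62080850e-01  6.45769293e+02]
 [ 0.00000000e+00  0.00000000e+00  0.00000000e+00  1.00000000e+00]]
wrist 331.0193629586915 331.0193629586915 250.40371324844224 197.10964109836806 [-0.05467749  0.          0.          0.          0.        ] [[ 9.27975397e-04  9.66445677e-01  2.56869406e-01  6.57581510e+01]
 [ 9.99999412e-01 -1.04074717e-03  3.03075204e-04 -8.62011756e-01]
 [ 5.60241827e-04  2.56868974e-01 -9.66446075e-01 -1.43114875e+02]
 [ 0.00000000e+00  0.00000000e+00  0.00000000e+00  1.00000000e+00]]
```

View pics/scene0.png

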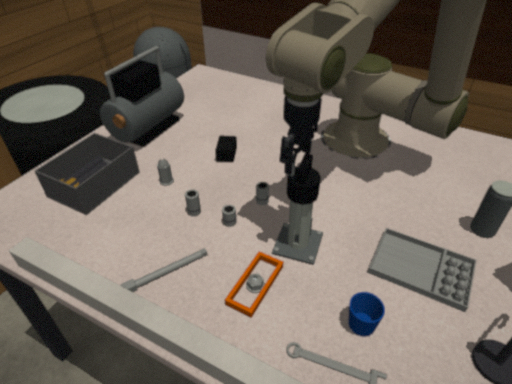

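View pics/side0.png

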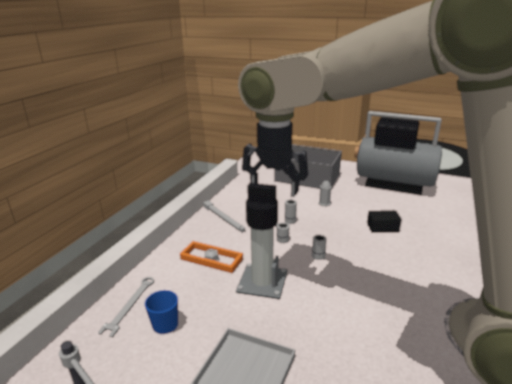

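View pics/wrist0.png

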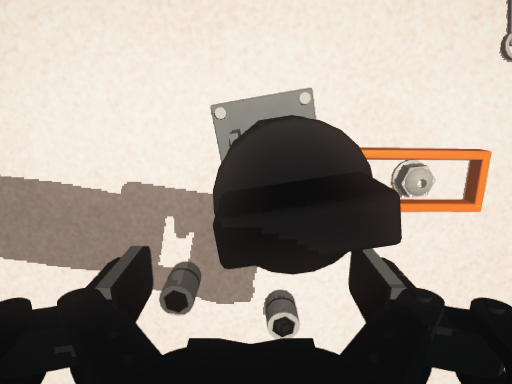

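```bash
cat > h.py <<'E'
import numpy as np, cv2
from rig import ctrl
from scipy.spatial.transform import Rotation as R
def T_tool(s):
    q=s["ee_rot"];T=np.eye(4);T[:3,:3]=R.from_quat([q[1],q[2],q[3],q[0]]).as_matrix();T[:3,3]=s["eef_pos"];return T
def cap(n):
    s=ctrl.sense();c=ctrl.capture(n)
    c["M"]=c["cam_to_world"] if n!="wrist" else T_tool(s)@c["tool_from_camera"]
    c["K"]=np.array([[c["fx"],0,c["cx"]],[0,c["fy"],c["cy"]],[0,0,1]]);c["s"]=s
    return c
def rays(c,uv):
    p=cv2.undistortPoints(np.array(uv,float).reshape(-1,1,2),c["K"],np.array(c["dist_coeffs"])).reshape(-1,2)
    d=np.c_[p[:,0],-p[:,1],-np.ones(len(p))]
    return d
def onplane(c,uv,z):
    d=rays(c,uv)@c["M"][:3,:3].T;o=c["M"][:3,3]
    t=(z-o[2])/d[:,2];return o+t[:,None]*d
def cloud(c):
    h,w=c["range_z"].shape;u,v=np.meshgrid(np.arange(w),np.arange(h))
    d=rays(c,np.c_[u.ravel(),v.ravel()])*c["range_z"].reshape(-1,1)
    P=d@c["M"][:3,:3].T+c["M"][:3,3];P[c["range_z"].ravel()==0]=np.nan
    return P.reshape(h,w,3)
def proj(c,P):
    Q=(np.array(P,float).reshape(-1,3)-c["M"][:3,3])@c["M"][:3,:3]
    Q=Q*[1,-1,-1];uv,_=cv2.projectPoints(Q.reshape(-1,1,3),np.zeros(3),np.zeros(3),c["K"],np.array(c["dist_coeffs"]));return uv.reshape(-1,2)
E
python3 - <<'E'
from h import *
for n in ["scene","side","wrist"]:
    c=cap(n);P=cloud(c);np.save(f"/tmp/{n}.npy",P)
    z=P[...,2];ok=np.isfinite(z)
    print(n,ok.mean(),np.nanpercentile(z,[1,20,50]))
    m=(z>8)&(z<300)&(P[...,0]>250)&(P[...,0]<900)&(abs(P[...,1])<450)
    k,l,st,ce=cv2.connectedComponentsWithStats(m.astype(np.uint8))
    for i in range(1,k):
        if st[i,4]>25:
            q=P[l==i];print(st[i],q.min(0).round(),q.max(0).round(),np.median(q,0).round())
    big=cv2.resize(c["color"],None,fx=1.5,fy=1.5,interpolation=cv2.INTER_CUBIC)
c=cap("scene");cv2.imwrite("pics/s1.png",cv2.resize(c["color"][120:330,110:370],None,fx=3,fy=2.8,interpolation=cv2.INTER_CUBIC)[:, :800])
E
```

```text
scene 0.99578857421875 [-755.10371677   -5.89765598   -1.30346463]
[ 272  134   50  128 2865] [471. -34.   8.] [607.  87. 300.] [566.  28. 188.]
[215 136  22  25 478] [ 252. -387.    8.] [ 354. -301.   52.] [ 324. -336.   45.]
[157 159  15  24 259] [ 492. -450.    8.] [ 527. -416.   85.] [ 516. -427.   48.]
[256 182  13  22 256] [ 427. -152.    8.] [ 466. -114.   61.] [ 456. -128.   47.]
[ 471  182   40   55 1156] [250. 405.   8.] [298. 450. 151.] [289. 427.  95.]
[185 190  16  25 310] [ 560. -300.    8.] [ 597. -262.   72.] [ 586. -273.   51.]
[222 205  14  20 247] [ 544. -190.    9.] [ 584. -153.   52.] [ 572. -167.   42.]
[ 369  228  107   82 1083] [395. 213.   8.] [551. 434.  23.] [495. 359.  16.]
[  50  248  253  136 2566] [ 683. -450.    8.] [900. 186.  63.] [ 891. -169.   58.]
[289 251  11   8  29] [575.  25.   8.] [599.  50.  11.] [592.  38.   9.]
[ 225  252   58   64 1109] [629. -46.   8.] [790.  26.  31.] [717.  -8.  19.]
[441 257  17  38 320] [422. 372.   8.] [530. 395.  28.] [487. 383.  18.]
[453 261  17  39 323] [423. 400.   8.] [531. 422.  28.] [483. 410.  18.]
[ 349  2
[... 843 characters left out ...]
2.  48.]
[ 98 323  21  13  71] [769. 288.   8.] [805. 321.  12.] [792. 299.   9.]
[191 328 104  56 707] [396. 210.   8.] [548. 358.  23.] [503. 219.  17.]
wrist 0.9959716796875 [-1.18688752  0.11086833  1.12261414]
[504  30   8  29  79] [793. 124.   8.] [804. 152.  10.] [798. 136.   9.]
[  210    87   302   297 36479] [481. -45.   8.] [788.  89. 300.] [554.  30. 259.]
[ 395  164   41   34 1017] [688. -28.   8.] [728.   9.  32.] [703.  -8.  23.]
[   0  246  154  138 7749] [451. -12. 244.] [486.  15. 300.] [473.   8. 293.]
[ 159  263   41   53 1553] [ 425. -152.    8.] [ 462. -113.   63.] [ 446. -124.   59.]
[ 265  292   34   47 1290] [ 542. -189.    8.] [ 581. -152.   53.] [ 560. -162.   49.]
```

View pics/s1.png

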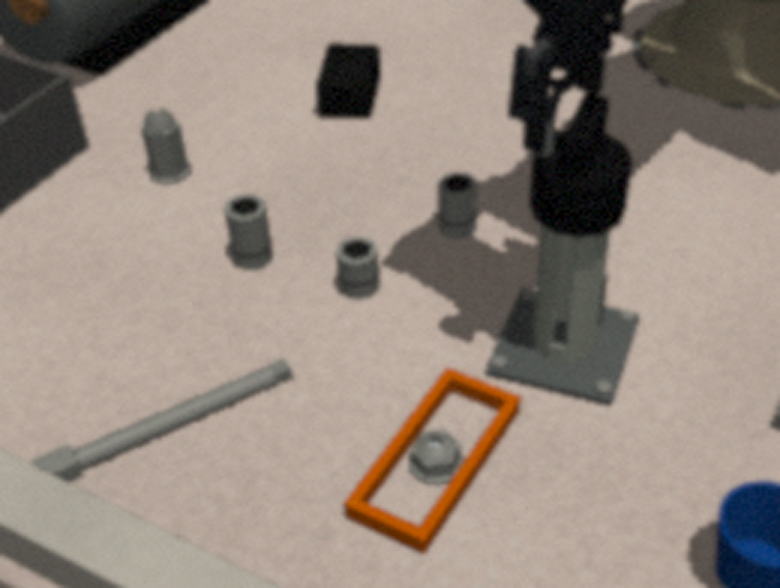

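Run:
```python
from h import *
P=np.load("/tmp/wrist.npy")
uu,vv=np.meshgrid(np.arange(512),np.arange(384))
reg=(vv<275)&(uu>205)&(uu<405)
for lo,hi in [(262,280),(222,236)]:
    m=reg&(P[...,2]>lo)&(P[...,2]<hi)
    q=P[m];print(lo,len(q),np.median(q,0),q.min(0),q.max(0), np.percentile(q[:,2],[5,50,95]))
    r=cv2.minAreaRect(q[:,:2].astype(np.float32));print(r)
    if lo==222: print(cv2.minEnclosingCircle(q[:,:2].astype(np.float32)))
# foot from scene+wrist, tube from scene/side
for n in ["scene","side"]:
    P=np.load(f"/tmp/{n}.npy")
    m=(P[...,2]>60)&(P[...,2]<160)&(P[...,0]>500)&(P[...,0]<640)&(P[...,1]>-30)&(P[...,1]<100)
    q=P[m];print(n,len(q),q.min(0),q.max(0))
    from scipy.optimize import least_squares
    f=least_squares(lambda p:np.hypot(q[:,0]-p[0],q[:,1]-p[1])-26.5,[560,35],loss="soft_l1");print(f.x)
# bay
P=np.load("/tmp/scene.npy")
m=(P[...,0]>380)&(P[...,0]<570)&(P[...,1]>190)&(P[...,1]<380)&(P[...,2]>15)&(P[...,2]<26)
print(cv2.minAreaRect(P[m][:,:2].astype(np.float32)))
for z0 in range(1): pass
for n in ["scene","side","wrist"]:
  P=np.load(f"/tmp/{n}.npy")
  for (x,y,z) in [(563,-171,50),(444,-132,60),(577,-281,70)]:
    m=(abs(P[...,0]-x)<35)&(abs(P[...,1]-y)<35)&(P[...,2]>15)&(P[...,2]<z-4)
    q=P[m]
    if len(q)<40: continue
    f=least_squares(lambda p:np.hypot(q[:,0]-p[0],q[:,1]-p[1])-19,[x,y],loss="soft_l1");print(n,z,f.x.round(1),len(q))
```

```text
262 11127 [544.34082562  27.51447386 270.20677136] [510.85243898   6.43623412 262.01444879] [580.63666775  40.44269971 273.85275415] [265.11398751 270.20677136 271.32692072]
((545.4532470703125, 19.2410888671875), (65.74752807617188, 34.4660758972168), 9.151269912719727)
222 8962 [541.08001577  44.32549395 230.48278897] [506.77454252 -10.91634784 222.242086  ] [578.57023231  62.6968355  235.97375595] [229.30111501 230.48278897 231.66470648]
((541.0245971679688, 26.689180374145508), (73.49368286132812, 68.31993103027344), 77.47233581542969)
((543.610107421875, 25.891605377197266), 37.055999755859375)
scene 602 [505.58631306   0.95898521  60.24769365] [574.47670608  52.95523411 159.93758842]
[545.57438022  25.75728198]
side 880 [503.85731143  -7.75956616  60.28006073] [568.90273619  52.97284859 159.96411555]
[543.29361578  24.2621136 ]
((472.99554443359375, 296.5305480957031), (166.91372680664062, 153.4501495361328), 89.99005889892578)
scene 50 [ 562.1 -173.2] 119
scene 60 [ 444.4 -134. ] 150
scene 70 [ 576.2 -282.2] 203
side 50 [ 561.3 -174.8] 121
side 60 [ 443.2 -135.7] 183
side 70 [ 575.1 -284.3] 182
wrist 50 [ 561.3 -172.6] 458
wrist 60 [ 442.8 -133.6] 601
```

Run:
```python
from h import *
P=np.load("/tmp/wrist.npy")
uu,vv=np.meshgrid(np.arange(512),np.arange(384))
reg=(vv<275)&(uu>205)&(uu<405)
m=reg&(P[...,2]>268.5)&(P[...,2]<273)
k,l,st,ce=cv2.connectedComponentsWithStats(m.astype(np.uint8));i=1+np.argmax(st[1:,4])
q=P[l==i];print(len(q),q.mean(0),cv2.minAreaRect(q[:,:2].astype(np.float32)))
c,s=np.cos,np.sin
d=q[:,:2]-q[:,:2].mean(0);w,v=np.linalg.eigh(d.T@d/len(d));print(np.sqrt(12*w),np.degrees(np.arctan2(v[1,1],v[0,1])))
```

```text
9499 [543.4473188   26.67847366 270.29677003] ((543.4368286132812, 26.246212005615234), (63.17008972167969, 19.820077896118164), 9.159109115600586)
[18.47811134 61.59308512] -171.0684821479646
```

carry_out(plan=[[85,[0,0,-30],[0,0,0]],[85,[0,0,-30],[0,0,0]],[85,[0,0,0],[0,0,1.1]],[85,[0,0,0],[0,0,1.1]],[85,[0,0,0],[0,0,1.1]],[85,[0,0,0],[0,0,1.1]],[85,[0,0,0],[0,0,1.1]],[85,[0,0,0],[0,0,1.1]],[85,[0,0,0],[0,0,1.1]],[85,[0,0,0],[0,0,1.1]],[85,[0,0,0],[0,0,1.1]],[85,[0,0,0],[0,0,1.1]],[85,[0,0,0],[0,0,1.1]],[85,[0,0,0],[0,0,1.1]],[85,[0,0,0],[0,0,0.3]]], grip_force=60)

```text
time_s: 1.6
eef_pos: [525.0, -0.0, 291.2]
ee_rot: [-0.0, 0.997, 0.075, -0.0]
force: [-0.9, -0.2, -0.0]
grip_width: 0.997
```

carry_out(plan=[[85,[11.2,-11.6,0],[0,0,0]],[85,[11.3,-11.7,0],[0,0,0]],[85,[0,0,0],[0,0,0]],[85,[0,0,0],[0,0,0]],[85,[0,0,0],[0,0,0]]])

```text
time_s: 2.02
eef_pos: [543.4, 26.2, 291.2]
ee_rot: [0.0, 0.997, 0.078, -0.0]
force: [0.0, -0.2, -0.5]
grip_width: 1.0
```

Run:
```python
from h import *
c=cap("wrist");cv2.imwrite("pics/w2.png",c["color"]);print(c["s"]["eef_pos"],c["s"]["joints"])
P=cloud(c);z=P[...,2]
m=(z>267)&(z<274)
k,l,st,ce=cv2.connectedComponentsWithStats(m.astype(np.uint8));i=1+np.argmax(st[1:,4])
print(st[i],cv2.minAreaRect(P[l==i][:,:2].astype(np.float32)))
```

```text
[543.36272746  26.20990937 291.20179496] [-1.67142952e-01  3.21058100e-01  1.33134098e+00 -2.29409056e-04
  1.48947654e+00  1.24653336e+00]
[ 234  174   39  112 4116] ((544.0548706054688, 25.789276123046875), (63.1073112487793, 20.02753257751465), 9.041285514831543)
```

View pics/w2.png

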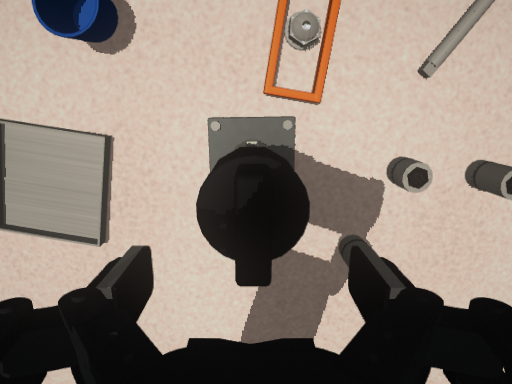

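The bar, at pixel (253,230), sits centred between the fingers and the jaws are square to it. The cap disc is around (253,205). I'm descending to grip it.

carry_out(plan=[[85,[0,0,20],[0,0,0]],[85,[0,0,20],[0,0,0]],[85,[0,0,11],[0,0,0]],[60,[0,0,0],[0,0,0]],[10,[0,0,0],[0,0,0]],[10,[0,0,0],[0,0,0]],[10,[0,0,0],[0,0,0]],[10,[0,0,0],[0,0,0]],[10,[0,0,0],[0,0,0]],[10,[0,0,0],[0,0,0]],[10,[0,0,0],[0,0,0]],[10,[0,0,0],[0,0,0]],[10,[0,0,0],[0,0,0]],[10,[0,0,0],[0,0,0]]])

```text
time_s: 3.23
eef_pos: [544.1, 25.9, 241.3]
ee_rot: [0.001, 0.997, 0.078, 0.001]
force: [0.6, -4.7, 6.5]
grip_width: 0.223
```

carry_out(plan=[[10,[0,0,-0.27],[0,0,-1]],[10,[0,0,-0.27],[0,0,-1]],[10,[0,0,-0.27],[0,0,-1]],[10,[0,0,-0.27],[0,0,-1]],[10,[0,0,-0.27],[0,0,-1]],[10,[0,0,-0.27],[0,0,-1]],[10,[0,0,-0.27],[0,0,-1]],[10,[0,0,-0.27],[0,0,-1]],[10,[0,0,-0.27],[0,0,-1]],[10,[0,0,-0.27],[0,0,-1]]])

```text
time_s: 4.07
eef_pos: [543.6, 25.6, 242.9]
ee_rot: [0.001, 0.823, 0.568, -0.001]
force: [-0.6, -5.6, -0.6]
grip_width: 0.223
```

carry_out(plan=[[10,[0,0,-0.27],[0,0,-1]],[10,[0,0,-0.27],[0,0,-1]],[10,[0,0,-0.27],[0,0,-1]],[10,[0,0,-0.27],[0,0,-1]],[10,[0,0,-0.27],[0,0,-1]],[10,[0,0,-0.27],[0,0,-1]],[10,[0,0,-0.27],[0,0,-1]],[10,[0,0,-0.27],[0,0,-1]],[10,[0,0,-0.27],[0,0,-1]],[10,[0,0,-0.27],[0,0,-1]],[10,[0,0,-0.27],[0,0,-1]],[10,[0,0,-0.27],[0,0,-1]],[10,[0,0,-0.27],[0,0,-1]],[10,[0,0,-0.27],[0,0,-1]],[10,[0,0,-0.27],[0,0,-1]],[10,[0,0,-0.27],[0,0,-1]],[10,[0,0,-0.27],[0,0,-1]],[10,[0,0,-0.27],[0,0,-1]],[10,[0,0,-0.27],[0,0,-1]],[10,[0,0,-0.27],[0,0,-1]]])

```text
time_s: 5.73
eef_pos: [543.9, 25.7, 248.3]
ee_rot: [0.0, -0.081, 0.997, -0.001]
force: [3.5, -4.0, -1.4]
grip_width: 0.224
```

carry_out(plan=[[10,[0,0,-0.27],[0,0,-1]],[10,[0,0,-0.27],[0,0,-1]],[10,[0,0,-0.27],[0,0,-1]],[10,[0,0,-0.27],[0,0,-1]],[10,[0,0,0],[0,0,0]],[10,[0,0,0],[0,0,0]]])

```text
time_s: 6.23
eef_pos: [544.2, 26.0, 249.4]
ee_rot: [0.001, -0.284, 0.959, -0.001]
force: [3.7, -3.2, -2.4]
grip_width: 0.224
```

Run:
```python
from h import *
s=ctrl.sense();print(s["eef_pos"],s["joints"][5],s["force"],s["wrist_torque"],2*np.degrees(np.arctan2(s["ee_rot"][2],s["ee_rot"][1])))
```

```text
[544.24102795  26.01399822 249.41474526] -2.3127223262339727 [ 3.65982826 -3.21871075 -2.3817153 ] [-0.80508947 -0.99896374  0.10502784] 212.94616011865338
```

carry_out(plan=[[85,[0,0,0],[0,0,0]],[85,[0,0,0],[0,0,0]],[85,[0,0,0],[0,0,0]],[85,[0,0,0],[0,0,0]],[85,[0,0,0],[0,0,0]],[85,[0,0,0],[0,0,0]],[85,[0,0,0],[0,0,0]],[85,[0,0,0],[0,0,0]],[85,[0,0,0],[0,0,0]],[85,[0,0,0],[0,0,0]]])

```text
time_s: 7.07
eef_pos: [543.6, 26.5, 249.5]
ee_rot: [-0.0, -0.284, 0.959, 0.0]
force: [-0.2, -0.5, -0.1]
grip_width: 0.997
```

carry_out(plan=[[85,[0,0,0],[0,0,1]],[85,[0,0,0],[0,0,1]],[85,[0,0,0],[0,0,1]],[85,[0,0,0],[0,0,1]],[85,[0,0,0],[0,0,1]],[85,[0,0,0],[0,0,1]],[85,[0,0,0],[0,0,1]],[85,[0,0,0],[0,0,1]],[85,[0,0,0],[0,0,1]],[85,[0,0,0],[0,0,1]],[85,[0,0,0],[0,0,1]],[85,[0,0,0],[0,0,1]],[85,[0,0,0],[0,0,1]],[85,[0,0,0],[0,0,1]],[85,[0,0,0],[0,0,1]]])

```text
time_s: 8.32
eef_pos: [543.6, 26.5, 249.5]
ee_rot: [-0.0, 0.479, 0.878, 0.0]
force: [0.4, -0.5, -0.3]
grip_width: 0.993
```

carry_out(plan=[[85,[0,0,0],[0,0,1]],[85,[0,0,0],[0,0,1]],[85,[0,0,0],[0,0,1]],[85,[0,0,0],[0,0,1]],[85,[0,0,0],[0,0,1]],[85,[0,0,0],[0,0,1]],[85,[0,0,0],[0,0,1]],[85,[0,0,0],[0,0,1]],[85,[0,0,0],[0,0,1]],[85,[0,0,0],[0,0,1]],[85,[0,0,0],[0,0,1]],[85,[0,0,0],[0,0,1]],[85,[0,0,0],[0,0,1]],[85,[0,0,0],[0,0,1]],[85,[0,0,0],[0,0,1]],[85,[0,0,0],[0,0,0]]])

```text
time_s: 9.65
eef_pos: [543.6, 26.5, 249.5]
ee_rot: [-0.0, 0.959, 0.282, -0.0]
force: [-0.5, -0.0, -0.4]
grip_width: 0.994
```

Run:
```python
from h import *
c=cap("scene");s=ctrl.sense();print(s["eef_pos"],s["joints"][5],s["force"],2*np.degrees(np.arctan2(s["ee_rot"][2],s["ee_rot"][1])))
cv2.imwrite("pics/s3.png",cv2.resize(c["color"][100:310,110:370],None,fx=3,fy=2.8,interpolation=cv2.INTER_CUBIC))
c=cap("side");cv2.imwrite("pics/d3.png",cv2.resize(c["color"][110:310,160:360],None,fx=3,fy=3,interpolation=cv2.INTER_CUBIC))
```

```text
[543.58805185  26.50088768 249.50163261] 0.8263372573472518 [ 0.16535589  0.41041624 -0.20831343] 33.107195865957706
```

View pics/s3.png

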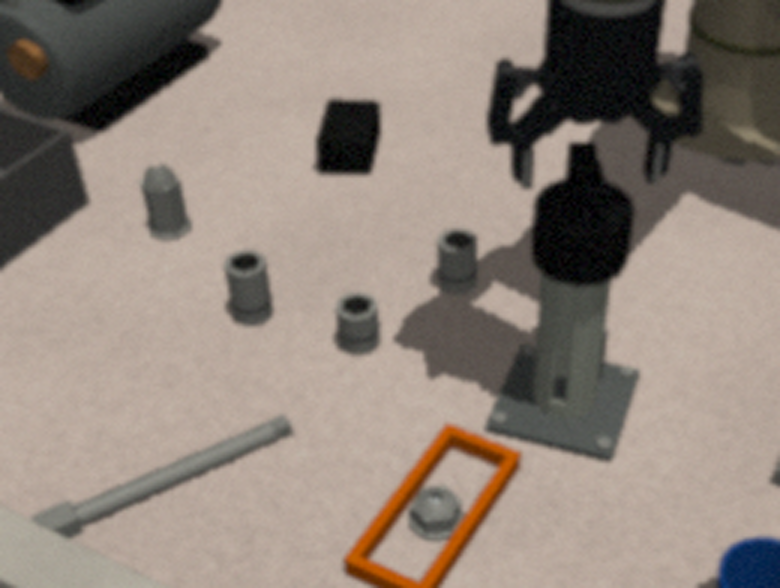

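View pics/d3.png

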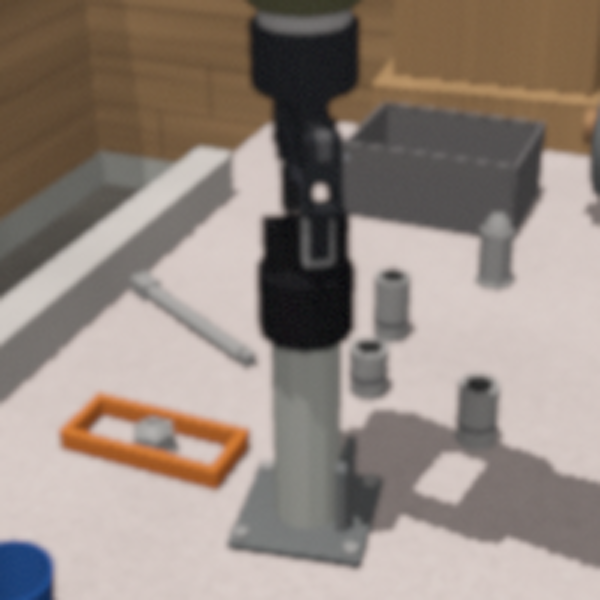

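The fingers straddle the bar (scene crop pixel 583,170). The cap has risen and none of the other objects has moved. Second stroke next.

carry_out(plan=[[10,[0,0,0],[0,0,0]],[10,[0,0,0],[0,0,0]],[10,[0,0,0],[0,0,0]],[10,[0,0,0],[0,0,0]],[10,[0,0,0],[0,0,0]],[10,[0,0,0],[0,0,0]],[10,[0,0,0],[0,0,0]],[10,[0,0,0],[0,0,0]],[10,[0,0,0],[0,0,0]],[10,[0,0,0],[0,0,0]],[10,[0,0,0],[0,0,0]]])

```text
time_s: 10.67
eef_pos: [543.9, 26.2, 249.7]
ee_rot: [0.0, 0.959, 0.284, 0.0]
force: [2.3, -4.0, 1.7]
grip_width: 0.225
```

carry_out(plan=[[10,[0,0,-0.27],[0,0,-1]],[10,[0,0,-0.27],[0,0,-1]],[10,[0,0,-0.27],[0,0,-1]],[10,[0,0,-0.27],[0,0,-1]],[10,[0,0,-0.27],[0,0,-1]],[10,[0,0,-0.27],[0,0,-1]],[10,[0,0,-0.27],[0,0,-1]],[10,[0,0,-0.27],[0,0,-1]],[10,[0,0,-0.27],[0,0,-1]],[10,[0,0,-0.27],[0,0,-1]],[10,[0,0,-0.27],[0,0,-1]],[10,[0,0,-0.27],[0,0,-1]],[10,[0,0,-0.27],[0,0,-1]],[10,[0,0,-0.27],[0,0,-1]],[10,[0,0,-0.27],[0,0,-1]]])

```text
time_s: 11.92
eef_pos: [543.5, 25.8, 253.7]
ee_rot: [0.0, 0.475, 0.88, -0.001]
force: [-0.3, -6.0, 1.4]
grip_width: 0.225
```

carry_out(plan=[[10,[0,0,-0.27],[0,0,-1]],[10,[0,0,-0.27],[0,0,-1]],[10,[0,0,-0.27],[0,0,-1]],[10,[0,0,-0.27],[0,0,-1]],[10,[0,0,-0.27],[0,0,-1]],[10,[0,0,-0.27],[0,0,-1]],[10,[0,0,-0.27],[0,0,-1]],[10,[0,0,-0.27],[0,0,-1]],[10,[0,0,-0.27],[0,0,-1]],[10,[0,0,-0.27],[0,0,-1]],[10,[0,0,-0.27],[0,0,-1]],[10,[0,0,-0.27],[0,0,-1]],[10,[0,0,-0.27],[0,0,-1]],[10,[0,0,-0.27],[0,0,-1]],[10,[0,0,-0.27],[0,0,-1]],[10,[0,0,0],[0,0,0]]])

```text
time_s: 13.25
eef_pos: [544.0, 25.7, 257.8]
ee_rot: [0.0, -0.286, 0.958, -0.001]
force: [4.2, -5.5, 0.5]
grip_width: 0.221
```

carry_out(plan=[[85,[0,0,0],[0,0,0]],[85,[0,0,0],[0,0,0]],[85,[0,0,0],[0,0,0]],[85,[0,0,0],[0,0,0]],[85,[0,0,0],[0,0,0]],[85,[0,0,0],[0,0,0]],[85,[0,0,0],[0,0,0]],[85,[0,0,0],[0,0,0]],[85,[0,0,0],[0,0,0]],[85,[0,0,0],[0,0,0]]])

```text
time_s: 14.08
eef_pos: [543.6, 26.5, 257.5]
ee_rot: [-0.0, -0.284, 0.959, 0.0]
force: [-0.5, 0.3, 0.1]
grip_width: 0.996
```

carry_out(plan=[[85,[0,0,0],[0,0,1]],[85,[0,0,0],[0,0,1]],[85,[0,0,0],[0,0,1]],[85,[0,0,0],[0,0,1]],[85,[0,0,0],[0,0,1]],[85,[0,0,0],[0,0,1]],[85,[0,0,0],[0,0,1]],[85,[0,0,0],[0,0,1]],[85,[0,0,0],[0,0,1]],[85,[0,0,0],[0,0,1]],[85,[0,0,0],[0,0,1]],[85,[0,0,0],[0,0,1]],[85,[0,0,0],[0,0,1]],[85,[0,0,0],[0,0,1]],[85,[0,0,0],[0,0,1]]])

```text
time_s: 15.33
eef_pos: [543.6, 26.5, 257.6]
ee_rot: [-0.0, 0.479, 0.878, -0.0]
force: [0.5, 0.1, 0.6]
grip_width: 0.994
```

carry_out(plan=[[85,[0,0,0],[0,0,1]],[85,[0,0,0],[0,0,1]],[85,[0,0,0],[0,0,1]],[85,[0,0,0],[0,0,1]],[85,[0,0,0],[0,0,1]],[85,[0,0,0],[0,0,1]],[85,[0,0,0],[0,0,1]],[85,[0,0,0],[0,0,1]],[85,[0,0,0],[0,0,1]],[85,[0,0,0],[0,0,1]],[85,[0,0,0],[0,0,1]],[85,[0,0,0],[0,0,1]],[85,[0,0,0],[0,0,1]],[85,[0,0,0],[0,0,1]],[85,[0,0,0],[0,0,1]],[85,[0,0,0],[0,0,0]]])

```text
time_s: 16.67
eef_pos: [543.6, 26.5, 257.6]
ee_rot: [-0.0, 0.959, 0.282, 0.0]
force: [-0.5, 0.0, 0.7]
grip_width: 0.998
```

Run:
```python
from h import *
c=cap("scene");s=ctrl.sense();print(s["eef_pos"],s["joints"][5],s["force"],2*np.degrees(np.arctan2(s["ee_rot"][2],s["ee_rot"][1])))
cv2.imwrite("pics/s4.png",cv2.resize(c["color"][100:310,110:370],None,fx=3,fy=2.8,interpolation=cv2.INTER_CUBIC))
c=cap("wrist");cv2.imwrite("pics/w4.png",c["color"])
P=cloud(c);
r=P[180:300,200:310,2];print(np.nanpercentile(r,[5,25,50,75,95]))
```

```text
[543.59082024  26.52006991 257.56201524] 0.8262745223602435 [ 0.27562656 -0.49406027  0.55140902] 33.11106721520352
[245.12228562 246.34991793 247.25802158 286.02382304 287.0170567 ]
```

View pics/w4.png

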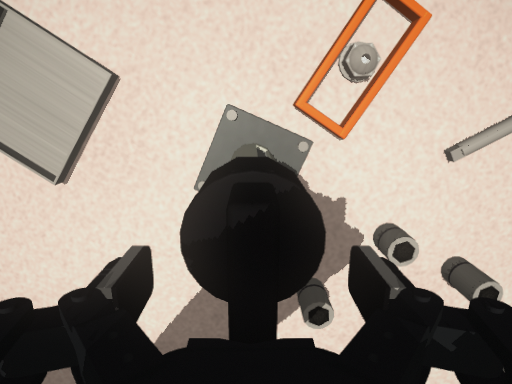

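The bar is still centred (253,300). Its top is at 287 mm, up about 17 mm, which matches 384°. Third and fourth strokes next.

carry_out(plan=[[10,[0,0,0],[0,0,0]],[10,[0,0,0],[0,0,0]],[10,[0,0,0],[0,0,0]],[10,[0,0,0],[0,0,0]],[10,[0,0,0],[0,0,0]],[10,[0,0,0],[0,0,0]],[10,[0,0,0],[0,0,0]],[10,[0,0,0],[0,0,0]],[10,[0,0,0],[0,0,0]],[10,[0,0,0],[0,0,0]],[10,[0,0,0],[0,0,0]]])

```text
time_s: 17.68
eef_pos: [543.8, 26.2, 257.8]
ee_rot: [0.0, 0.959, 0.284, 0.0]
force: [2.2, -3.2, 1.8]
grip_width: 0.223
```

carry_out(plan=[[10,[0,0,-0.27],[0,0,-1]],[10,[0,0,-0.27],[0,0,-1]],[10,[0,0,-0.27],[0,0,-1]],[10,[0,0,-0.27],[0,0,-1]],[10,[0,0,-0.27],[0,0,-1]],[10,[0,0,-0.27],[0,0,-1]],[10,[0,0,-0.27],[0,0,-1]],[10,[0,0,-0.27],[0,0,-1]],[10,[0,0,-0.27],[0,0,-1]],[10,[0,0,-0.27],[0,0,-1]],[10,[0,0,-0.27],[0,0,-1]],[10,[0,0,-0.27],[0,0,-1]],[10,[0,0,-0.27],[0,0,-1]],[10,[0,0,-0.27],[0,0,-1]],[10,[0,0,-0.27],[0,0,-1]]])

```text
time_s: 18.93
eef_pos: [543.6, 25.8, 261.8]
ee_rot: [0.0, 0.475, 0.88, -0.001]
force: [-0.6, -6.7, 1.9]
grip_width: 0.225
```

carry_out(plan=[[10,[0,0,-0.27],[0,0,-1]],[10,[0,0,-0.27],[0,0,-1]],[10,[0,0,-0.27],[0,0,-1]],[10,[0,0,-0.27],[0,0,-1]],[10,[0,0,-0.27],[0,0,-1]],[10,[0,0,-0.27],[0,0,-1]],[10,[0,0,-0.27],[0,0,-1]],[10,[0,0,-0.27],[0,0,-1]],[10,[0,0,-0.27],[0,0,-1]],[10,[0,0,-0.27],[0,0,-1]],[10,[0,0,-0.27],[0,0,-1]],[10,[0,0,-0.27],[0,0,-1]],[10,[0,0,-0.27],[0,0,-1]],[10,[0,0,-0.27],[0,0,-1]],[10,[0,0,-0.27],[0,0,-1]],[10,[0,0,0],[0,0,0]]])

```text
time_s: 20.27
eef_pos: [544.0, 25.8, 265.9]
ee_rot: [0.001, -0.287, 0.958, -0.001]
force: [4.9, -4.4, 0.4]
grip_width: 0.225
```

carry_out(plan=[[85,[0,0,0],[0,0,0]],[85,[0,0,0],[0,0,0]],[85,[0,0,0],[0,0,0]],[85,[0,0,0],[0,0,0]],[85,[0,0,0],[0,0,0]],[85,[0,0,0],[0,0,0]],[85,[0,0,0],[0,0,0]],[85,[0,0,0],[0,0,0]],[85,[0,0,0],[0,0,0]],[85,[0,0,0],[0,0,0]]])

```text
time_s: 21.1
eef_pos: [543.6, 26.5, 265.7]
ee_rot: [-0.0, -0.284, 0.959, 0.0]
force: [0.2, 0.0, 0.1]
grip_width: 0.995
```

carry_out(plan=[[85,[0,0,0],[0,0,1]],[85,[0,0,0],[0,0,1]],[85,[0,0,0],[0,0,1]],[85,[0,0,0],[0,0,1]],[85,[0,0,0],[0,0,1]],[85,[0,0,0],[0,0,1]],[85,[0,0,0],[0,0,1]],[85,[0,0,0],[0,0,1]],[85,[0,0,0],[0,0,1]],[85,[0,0,0],[0,0,1]],[85,[0,0,0],[0,0,1]],[85,[0,0,0],[0,0,1]],[85,[0,0,0],[0,0,1]],[85,[0,0,0],[0,0,1]],[85,[0,0,0],[0,0,1]]])

```text
time_s: 22.35
eef_pos: [543.6, 26.5, 265.7]
ee_rot: [-0.0, 0.479, 0.878, 0.0]
force: [0.2, 1.0, 0.3]
grip_width: 0.997
```

carry_out(plan=[[85,[0,0,0],[0,0,1]],[85,[0,0,0],[0,0,1]],[85,[0,0,0],[0,0,1]],[85,[0,0,0],[0,0,1]],[85,[0,0,0],[0,0,1]],[85,[0,0,0],[0,0,1]],[85,[0,0,0],[0,0,1]],[85,[0,0,0],[0,0,1]],[85,[0,0,0],[0,0,1]],[85,[0,0,0],[0,0,1]],[85,[0,0,0],[0,0,1]],[85,[0,0,0],[0,0,1]],[85,[0,0,0],[0,0,1]],[85,[0,0,0],[0,0,1]],[85,[0,0,0],[0,0,1]],[85,[0,0,0],[0,0,0]]])

```text
time_s: 23.68
eef_pos: [543.6, 26.5, 265.7]
ee_rot: [-0.0, 0.959, 0.282, 0.0]
force: [-0.6, 0.6, -0.2]
grip_width: 0.999
```

Run:
```python
from h import *
c=cap("wrist");s=c["s"];print(s["eef_pos"],s["joints"][5],s["force"],2*np.degrees(np.arctan2(s["ee_rot"][2],s["ee_rot"][1])))
P=cloud(c);
r=P[180:300,200:310,2];print(np.nanpercentile(r,[5,25,50,75,95]))
```

```text
[543.57587955  26.51419902 265.67909707] 0.8318839045121273 [-0.56249844  0.6069299  -0.16331033] 32.78789405777735
[253.08546374 254.37549601 255.28518624 294.01308513 295.0603513 ]
```

carry_out(plan=[[10,[0,0,0],[0,0,0]],[10,[0,0,0],[0,0,0]],[10,[0,0,0],[0,0,0]],[10,[0,0,0],[0,0,0]],[10,[0,0,0],[0,0,0]],[10,[0,0,0],[0,0,0]],[10,[0,0,0],[0,0,0]],[10,[0,0,0],[0,0,0]],[10,[0,0,0],[0,0,0]],[10,[0,0,0],[0,0,0]],[10,[0,0,0],[0,0,0]]])

```text
time_s: 24.65
eef_pos: [543.8, 26.3, 265.8]
ee_rot: [0.0, 0.959, 0.284, 0.0]
force: [1.8, -3.1, 1.1]
grip_width: 0.224
```

carry_out(plan=[[10,[0,0,-0.27],[0,0,-1]],[10,[0,0,-0.27],[0,0,-1]],[10,[0,0,-0.27],[0,0,-1]],[10,[0,0,-0.27],[0,0,-1]],[10,[0,0,-0.27],[0,0,-1]],[10,[0,0,-0.27],[0,0,-1]],[10,[0,0,-0.27],[0,0,-1]],[10,[0,0,-0.27],[0,0,-1]],[10,[0,0,-0.27],[0,0,-1]],[10,[0,0,-0.27],[0,0,-1]],[10,[0,0,-0.27],[0,0,-1]],[10,[0,0,-0.27],[0,0,-1]],[10,[0,0,-0.27],[0,0,-1]],[10,[0,0,-0.27],[0,0,-1]],[10,[0,0,-0.27],[0,0,-1]]])

```text
time_s: 25.9
eef_pos: [543.5, 25.8, 269.8]
ee_rot: [0.0, 0.475, 0.88, -0.001]
force: [-0.3, -4.8, 0.3]
grip_width: 0.224
```

carry_out(plan=[[10,[0,0,-0.27],[0,0,-1]],[10,[0,0,-0.27],[0,0,-1]],[10,[0,0,-0.27],[0,0,-1]],[10,[0,0,-0.27],[0,0,-1]],[10,[0,0,-0.27],[0,0,-1]],[10,[0,0,-0.27],[0,0,-1]],[10,[0,0,-0.27],[0,0,-1]],[10,[0,0,-0.27],[0,0,-1]],[10,[0,0,-0.27],[0,0,-1]],[10,[0,0,-0.27],[0,0,-1]],[10,[0,0,-0.27],[0,0,-1]],[10,[0,0,-0.27],[0,0,-1]],[10,[0,0,-0.27],[0,0,-1]],[10,[0,0,-0.27],[0,0,-1]],[10,[0,0,-0.27],[0,0,-1]],[10,[0,0,-0.1],[0,0,-1]],[10,[0,0,0],[0,0,0]],[10,[0,0,-2],[0,0,0]],[10,[0,0,0],[0,0,0]]])

```text
time_s: 27.48
eef_pos: [543.8, 25.9, 275.5]
ee_rot: [-0.0, -0.334, 0.943, -0.001]
force: [3.6, -4.8, -1.9]
grip_width: 0.22
```

The downward force is only the cap's weight, about 2 N, so the thread has let go. Lifting.

carry_out(plan=[[10,[0,0,-4],[0,0,0]],[10,[0,0,-6],[0,0,0]],[10,[0,0,-8],[0,0,0]],[10,[0,0,-10],[0,0,0]],[10,[0,0,-8],[0,0,0]],[10,[0,0,-4],[0,0,0]],[10,[0,0,0],[0,0,0]],[10,[0,0,0],[0,0,0]]])

```text
time_s: 28.15
eef_pos: [543.5, 26.7, 315.9]
ee_rot: [-0.0, -0.334, 0.943, 0.0]
force: [0.6, 0.2, -3.1]
grip_width: 0.22
```

Run:
```python
from h import *
s=ctrl.sense();c=cap("side");print(s["eef_pos"],s["joints"],s["force"])
cv2.imwrite("pics/d5.png",cv2.resize(c["color"][80:340,160:360],None,fx=2.2,fy=2.2,interpolation=cv2.INTER_CUBIC))
c2=cap("scene");P=cloud(c2)
m=(P[...,0]>380)&(P[...,0]<570)&(P[...,1]>190)&(P[...,1]<450)&(P[...,2]>14)&(P[...,2]<24)
cv2.imwrite("pics/s5.png",cv2.resize(c2["color"][200:330,340:500],None,fx=4,fy=4,interpolation=cv2.INTER_CUBIC))
T=T_tool(s)
for g in [(473,288,s["eef_pos"][2])]:
    print((T[:3,:3].T@(np.array(g)-T[:3,3])).round(1))
```

```text
[543.47807608  26.6576091  315.85302769] [-1.66437455e-01  3.12753680e-01  1.28009572e+00  1.06947676e-04
  1.54887071e+00 -2.41810927e+00] [ 0.60094381  0.16480019 -3.07785931]
[-109.7  247.4    0. ]
```

View pics/d5.png

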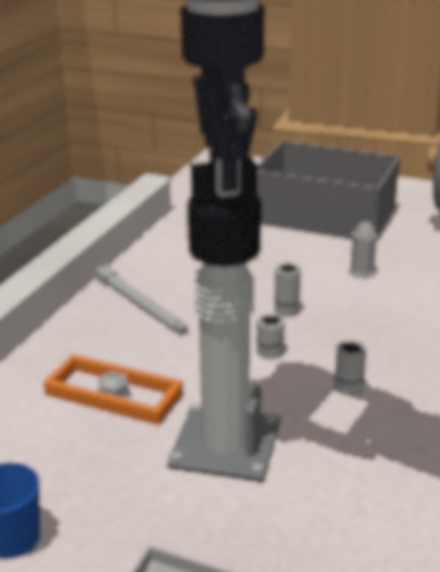

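View pics/s5.png

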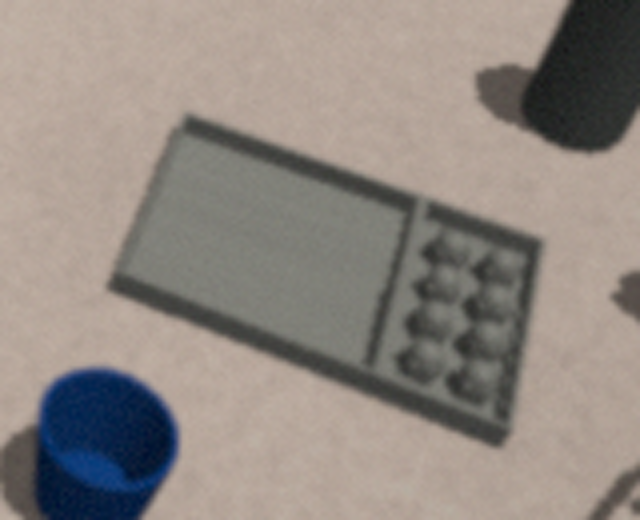

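Run:
```python
from h import *
c=cap("scene")
q=onplane(c,np.array([(188,118),(115,280),(418,203),(372,362)])/4+[340,200],20);print(q.round(0),q.mean(0))
```

```text
[[406. 218.  20.]
 [556. 215.  20.]
 [409. 361.  20.]
 [542. 358.  20.]] [478.10274912 288.22037488  20.        ]
```

carry_out(plan=[[10,[-5,12,0],[0,0,0]],[10,[-11,24,0],[0,0,0]],[10,[-12,27,0],[0,0,0]],[10,[-12,27,0],[0,0,0]],[10,[-12,27,0],[0,0,0]],[10,[-12,27,0],[0,0,0]],[10,[-12,27,0],[0,0,0]],[10,[-12,27,0],[0,0,0]],[10,[-11,24,0],[0,0,0]],[10,[-7,17,0],[0,0,0]],[10,[-4,8,0],[0,0,0]],[10,[0,0,0],[0,0,0]]])

```text
time_s: 29.3
eef_pos: [472.8, 289.3, 315.6]
ee_rot: [-0.0, -0.335, 0.942, 0.0]
force: [-0.0, 1.0, -2.1]
grip_width: 0.218
```

Run:
```python
from h import *
s=ctrl.sense();T=T_tool(s);print(s["eef_pos"],(T[:3,:3].T@(np.array([474,288,68])-T[:3,3])).round(1))
c=cap("wrist");cv2.imwrite("pics/w6.png",c["color"])
```

```text
[472.78544138 289.26831313 315.63389556] [-2.000e-01 -1.900e+00  2.476e+02]
```

View pics/w6.png

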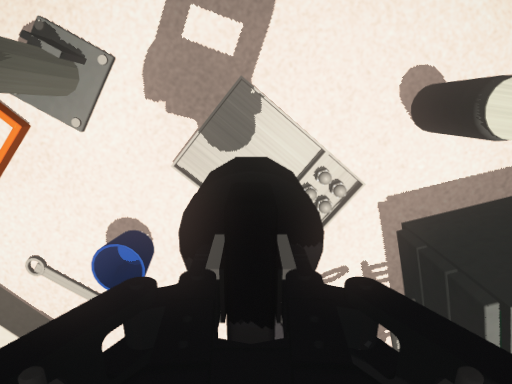

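carry_out(plan=[[10,[0,-1,10],[0,0,0]],[10,[0,-1,20],[0,0,0]],[10,[0,0,30],[0,0,0]],[10,[0,0,30],[0,0,0]],[10,[0,0,30],[0,0,0]],[10,[0,0,30],[0,0,0]],[10,[0,0,30],[0,0,0]],[10,[0,0,25],[0,0,0]],[10,[0,0,15],[0,0,0]],[10,[0,0,10],[0,0,0]],[10,[0,0,6],[0,0,0]],[10,[0,0,0],[0,0,0]],[10,[0,0,0],[0,0,0]]])

```text
time_s: 30.43
eef_pos: [475.4, 285.9, 80.5]
ee_rot: [0.001, -0.334, 0.943, -0.0]
force: [0.1, -0.0, -2.5]
grip_width: 0.226
```

carry_out(plan=[[10,[0,0,2],[0,0,0]],[10,[0,0,2],[0,0,0]],[10,[0,0,2],[0,0,0]],[10,[0,0,1],[0,0,0]],[10,[0,0,0],[0,0,0]]])

```text
time_s: 30.85
eef_pos: [474.8, 286.2, 72.7]
ee_rot: [-0.0, -0.334, 0.943, -0.0]
force: [-1.1, 0.0, -1.8]
grip_width: 0.223
```

carry_out(plan=[[10,[0,0,1.5],[0,0,0]],[10,[0,0,1.5],[0,0,0]],[10,[0,0,1],[0,0,0]],[10,[0,0,0],[0,0,0]],[10,[0,0,0],[0,0,0]]])

```text
time_s: 31.27
eef_pos: [474.9, 286.2, 69.1]
ee_rot: [0.0, -0.334, 0.943, 0.0]
force: [-2.2, 0.7, 2.3]
grip_width: 0.223
```

carry_out(plan=[[10,[0,0,0.5],[0,0,0]],[10,[0,0,0],[0,0,0]],[40,[0,0,0],[0,0,0]],[40,[0,0,0],[0,0,0]],[40,[0,0,0],[0,0,0]],[60,[0,0,0],[0,0,0]],[60,[0,0,0],[0,0,0]],[60,[0,0,0],[0,0,0]],[60,[0,0,-10],[0,0,0]],[60,[0,0,-20],[0,0,0]],[60,[0,0,-30],[0,0,0]],[60,[0,0,-30],[0,0,0]],[60,[0,0,-30],[0,0,0]],[60,[0,0,-20],[0,0,0]],[60,[0,0,0],[0,0,0]]])

```text
time_s: 32.52
eef_pos: [476.4, 286.8, 213.7]
ee_rot: [0.004, -0.334, 0.943, -0.0]
force: [0.4, -1.0, 0.6]
grip_width: 0.702
```

Run:
```python
from h import *
s=ctrl.sense();print(s["eef_pos"],s["joints"])
c=cap("scene");cv2.imwrite("pics/s7.png",cv2.resize(c["color"][100:350,100:500],None,fx=2,fy=2,interpolation=cv2.INTER_CUBIC))
P=cloud(c)
m=(P[...,0]>400)&(P[...,0]<560)&(P[...,1]>210)&(P[...,1]<360)&(P[...,2]>40)&(P[...,2]<110)
q=P[m];print(len(q),q.min(0),q.max(0))
from scipy.optimize import least_squares
r=P[(P[...,2]>216)&(P[...,2]<228)&(abs(P[...,0]-544)<45)&(abs(P[...,1]-26)<45)];print(len(r),r.min(0),r.max(0),cv2.minEnclosingCircle(r[:,:2].astype(np.float32)))
for (x,y,z) in [(563,-171,50),(444,-132,60),(577,-281,70)]:
    m=(abs(P[...,0]-x)<35)&(abs(P[...,1]-y)<35)&(P[...,2]>15)&(P[...,2]<z-4)
    q=P[m];f=least_squares(lambda p:np.hypot(q[:,0]-p[0],q[:,1]-p[1])-19,[x,y],loss="soft_l1");print(z,f.x.round(1),len(q))
```

```text
[476.36437712 286.75072582 213.74280895] [ 3.31136176e-01  3.89823899e-01  1.43659198e+00 -7.73025592e-06
  1.30657223e+00 -1.92050517e+00]
832 [445.72762254 251.22161433  40.10395524] [512.31252876 323.1795053   98.1658284 ]
167 [ 5.14224107e+02 -2.31766643e-01  2.16010691e+02] [576.50658648  52.72263616 224.22488771] ((545.4202880859375, 24.61301040649414), 31.374465942382812)
50 [ 562.2 -173. ] 130
60 [ 444.5 -134.2] 146
70 [ 576.2 -282. ] 205
```

View pics/s7.png

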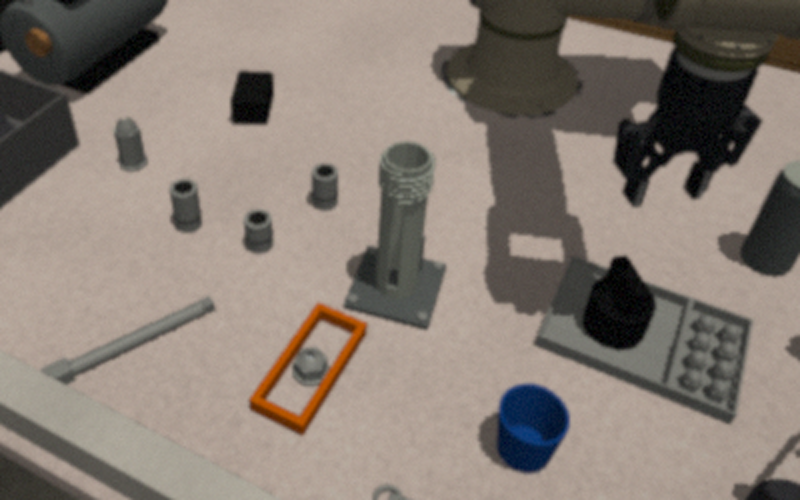

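The cap stands handle up in the bay (crop 622,305) and the tube mouth is open (crop 406,157). Next I raise the tool and turn it back to square.

carry_out(plan=[[70,[0,0,-5],[0,0,1.075]],[70,[0,0,-5],[0,0,1.075]],[70,[0,0,-5],[0,0,1.075]],[70,[0,0,-5],[0,0,1.075]],[70,[0,0,-5],[0,0,1.075]],[70,[0,0,-5],[0,0,1.075]],[70,[0,0,-5],[0,0,1.075]],[70,[0,0,-5],[0,0,1.075]],[70,[0,0,-5],[0,0,1.075]],[70,[0,0,-5],[0,0,1.075]],[70,[0,0,-5],[0,0,1.075]],[70,[0,0,-5],[0,0,1.075]],[70,[0,0,-5],[0,0,1.075]],[70,[0,0,-5],[0,0,1.075]],[70,[0,0,-5],[0,0,1.075]],[70,[0,0,-5],[0,0,1.075]],[70,[0,0,-5],[0,0,1.075]],[70,[0,0,-5],[0,0,1.075]],[70,[0,0,-5],[0,0,1.075]],[70,[0,0,-5],[0,0,1.075]]])

```text
time_s: 34.23
eef_pos: [474.6, 286.0, 307.6]
ee_rot: [-0.0, 0.709, 0.705, -0.001]
force: [-0.2, -0.5, 0.1]
grip_width: 0.815
```

carry_out(plan=[[70,[-20,5,0],[0,0,0]],[70,[-30,7,0],[0,0,0]],[70,[-34,7.5,0],[0,0,0]],[70,[-34,7.5,0],[0,0,0]],[70,[-34,7.5,0],[0,0,0]],[70,[-34,7.5,0],[0,0,0]],[70,[-34,7.5,0],[0,0,0]],[70,[-34,7.5,0],[0,0,0]],[70,[-30,6,0],[0,0,0]],[70,[-20,4,0],[0,0,0]],[70,[-12,2.5,0],[0,0,0]],[70,[0,0,0],[0,0,0]],[70,[0,0,0],[0,0,0]]])

```text
time_s: 35.32
eef_pos: [544.2, -29.4, 307.9]
ee_rot: [-0.001, 0.707, 0.707, -0.0]
force: [0.8, 0.3, 0.5]
grip_width: 0.819
```

Run:
```python
from h import *
c=cap("wrist");cv2.imwrite("pics/w8.png",c["color"]);s=c["s"];print(s["eef_pos"],s["ee_rot"])
P=cloud(c);np.save("/tmp/w8.npy",P)
from scipy.optimize import least_squares
m=(P[...,2]>219)&(P[...,2]<228)&(abs(P[...,0]-544)<45)&(abs(P[...,1]-26)<45);r=P[m];print(len(r),r.min(0),r.max(0))
print(cv2.minEnclosingCircle(r[:,:2].astype(np.float32)))
for (x,y,z) in [(563,-171,50),(444,-132,60),(577,-281,70)]:
    m=(abs(P[...,0]-x)<35)&(abs(P[...,1]-y)<35)&(P[...,2]>15)&(P[...,2]<z-4)
    q=P[m]
    if len(q)<40: continue
    f=least_squares(lambda p:np.hypot(q[:,0]-p[0],q[:,1]-p[1])-19,[x,y],loss="soft_l1");print(z,f.x.round(1),len(q))
    m=(abs(P[...,0]-x)<35)&(abs(P[...,1]-y)<35)&(P[...,2]>z-2)
    print(cv2.minEnclosingCircle(P[m][:,:2].astype(np.float32)))
```

```text
[544.2033837  -29.37906368 307.87966125] [-6.24386359e-04  7.07240969e-01  7.06972282e-01 -1.19649278e-04]
1766 [512.66640289  -3.85898209 219.00037638] [574.67525008  55.62105747 226.82522683]
((543.6023559570312, 25.891204833984375), 31.474313735961914)
50 [ 561.2 -172.9] 233
((561.0734252929688, -171.7781219482422), 19.383058547973633)
60 [ 442.6 -133.8] 309
((443.4832763671875, -132.33538818359375), 19.14242172241211)
70 [ 575.3 -281.8] 534
((571.1820068359375, -266.3720703125), 9.862754821777344)
```

View pics/w8.png

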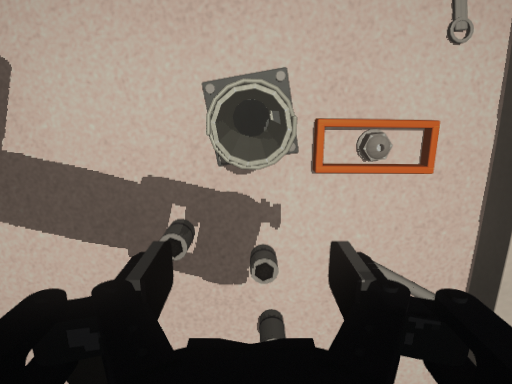

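The mouth is at pixel (252,123), with sockets 50 (264,265), 60 (178,237) and 70 (271,325) all still in place. Going for the 50.

carry_out(plan=[[70,[-15,2,0],[0,0,0]],[70,[-28,3,0],[0,0,0]],[70,[-30,3,0],[0,0,0]],[70,[-30,3,0],[0,0,10]],[70,[-25,4,0],[0,0,0]],[70,[-15,2,0],[0,0,0]],[70,[0,0,0],[0,0,0]]])

```text
time_s: 35.95
eef_pos: [556.3, -174.4, 307.9]
ee_rot: [-0.0, 0.75, 0.661, -0.0]
force: [-0.1, 0.0, -0.2]
grip_width: 0.822
```

I typed a stray 10 as a turn in row 4. It was clipped to about 7° and did no harm. I'm turning it back and correcting the position.

carry_out(plan=[[70,[0,0,0],[0,0,-1.19]],[70,[2.2,5,30],[0,0,0]],[70,[0,0,38],[0,0,0]],[70,[0,0,38],[0,0,0]],[70,[0,0,38],[0,0,0]],[70,[0,0,30],[0,0,0]],[70,[0,0,20],[0,0,0]],[70,[0,0,10],[0,0,0]],[70,[0,0,0],[0,0,0]],[70,[0,0,0],[0,0,0]]])

```text
time_s: 36.78
eef_pos: [561.9, -170.3, 105.4]
ee_rot: [0.001, 0.707, 0.707, 0.0]
force: [-0.1, 0.0, -0.4]
grip_width: 0.818
```

Run:
```python
from h import *
c=cap("wrist");cv2.imwrite("pics/w9.png",c["color"]);s=c["s"];print(s["eef_pos"],s["ee_rot"])
P=cloud(c)
x,y,z=561,-172,50
m=(abs(P[...,0]-x)<35)&(abs(P[...,1]-y)<35)&(P[...,2]>z-3)&(P[...,2]<z+4)
print(m.sum(),cv2.minEnclosingCircle(P[m][:,:2].astype(np.float32)))
```

```text
[ 561.93542781 -170.32379507  105.44604498] [5.44559766e-04 7.06784859e-01 7.07428307e-01 2.39115298e-04]
2651 ((560.760009765625, -172.59593200683594), 19.126758575439453)
```

View pics/w9.png

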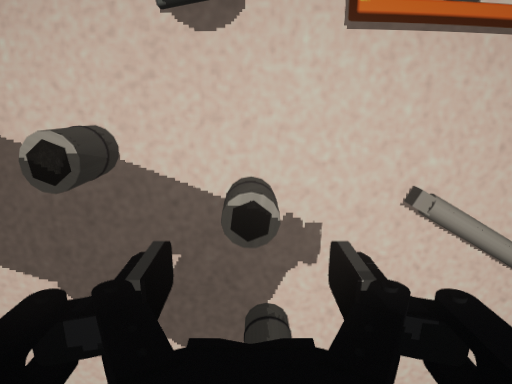

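Socket 50 is centred between the fingers (250,215).

carry_out(plan=[[70,[-2,-0.8,25],[0,0,0]],[70,[0,0,30],[0,0,0]],[70,[0,0,20],[0,0,0]],[70,[0,0,9],[0,0,0]],[70,[0,0,4],[0,0,0]],[30,[0,0,0],[0,0,0]],[30,[0,0,0],[0,0,0]],[30,[0,0,0],[0,0,0]],[30,[0,0,0],[0,0,0]],[30,[0,0,0],[0,0,0]],[30,[0,0,0],[0,0,0]],[30,[0,0,0],[0,0,0]]])

```text
time_s: 37.83
eef_pos: [561.5, -173.5, 18.3]
ee_rot: [0.002, 0.707, 0.707, 0.0]
force: [-0.4, 0.6, 7.4]
grip_width: 0.431
```

carry_out(plan=[[30,[0,0,-10],[0,0,0]],[30,[0,0,-25],[0,0,0]],[30,[0,0,-35],[0,0,0]],[30,[0,0,-35],[0,0,0]],[30,[0,0,-35],[0,0,0]],[30,[0,0,-35],[0,0,0]],[30,[0,0,-35],[0,0,0]],[30,[0,0,-35],[0,0,0]],[30,[0,0,-25],[0,0,0]],[30,[0,0,-10],[0,0,0]],[30,[0,0,0],[0,0,0]]])

```text
time_s: 38.75
eef_pos: [560.9, -173.2, 298.9]
ee_rot: [0.002, 0.707, 0.707, 0.001]
force: [0.2, -0.8, -2.5]
grip_width: 0.429
```

carry_out(plan=[[30,[10,-1,0],[0,0,0]],[30,[24,-2,0],[0,0,0]],[30,[32,-3,0],[0,0,0]],[30,[34,-3,0],[0,0,0]],[30,[34,-3,0],[0,0,0]],[30,[30,-3,0],[0,0,0]],[30,[20,-1.3,0],[0,0,0]],[30,[10,-1,0],[0,0,0]],[30,[4.3,0,0],[0,0,0]],[30,[0,0,0],[0,0,0]],[30,[0,0,0],[0,0,0]]])

```text
time_s: 39.67
eef_pos: [543.3, 24.4, 295.6]
ee_rot: [-0.0, 0.707, 0.707, -0.0]
force: [0.4, -0.7, -1.9]
grip_width: 0.423
```

Run:
```python
from h import *
c=cap("wrist");cv2.imwrite("pics/w10.png",c["color"]);s=c["s"];print(s["eef_pos"],s["ee_rot"],s["joints"])
for n in ["scene","side"]:
    c=cap(n);P=cloud(c)
    m=(P[...,2]>270)&(P[...,2]<292)&(abs(P[...,0]-544)<30)&(abs(P[...,1]-26)<30)
    q=P[m];print(n,len(q),q.min(0),q.max(0))
    cv2.imwrite(f"pics/{n}10.png",cv2.resize(c["color"][90:290,190:390],None,fx=3,fy=3,interpolation=cv2.INTER_CUBIC))
```

```text
[543.28508681  24.4292541  295.63726531] [-4.05338216e-04  7.07480890e-01  7.06732184e-01 -4.95716491e-04] [-1.70416882e-01  3.19481976e-01  1.32219574e+00 -3.42248812e-04
  1.50114928e+00 -1.69334024e-01]
scene 98 [536.16709418  10.44975314 273.70072025] [564.5245706   43.94849449 291.43747032]
side 103 [523.21201671  20.87796143 278.88233694] [561.10901674  43.98962626 291.9771099 ]
```

View pics/w10.png

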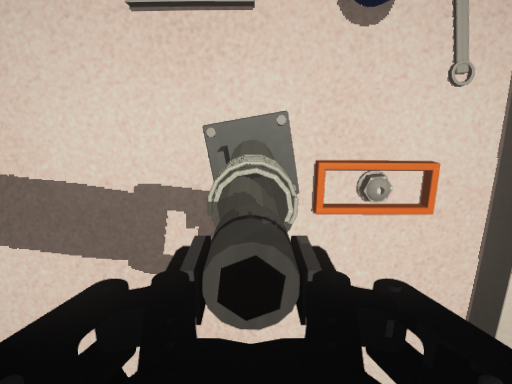

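View pics/scene10.png

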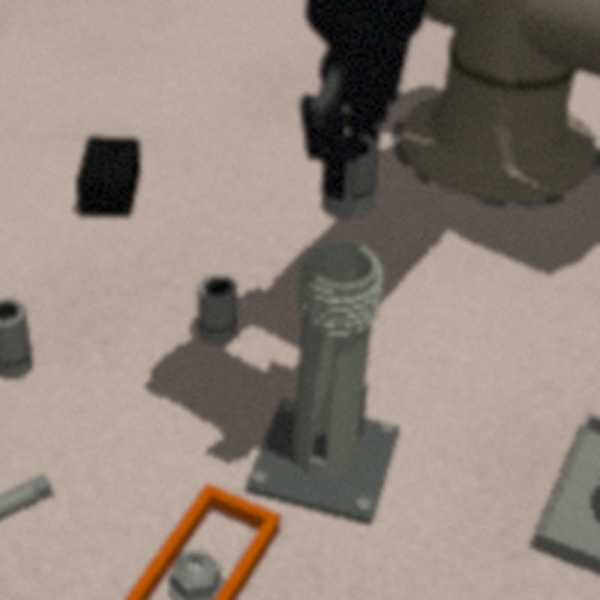

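View pics/side10.png

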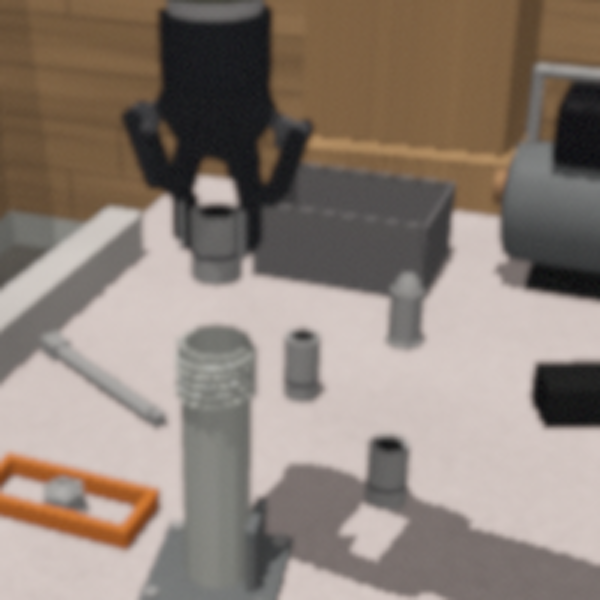

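Run:
```python
from h import *
c=cap("wrist");P=cloud(c);s=c["s"]
z=P[250:325,215:290,2];print(np.nanpercentile(z,[5,50,80,95]))
top=np.nanpercentile(z,80)
vv,uu=np.mgrid[:384,:512]
m=(uu>203)&(uu<300)&(vv>225)&(vv<335)&(abs(P[...,2]-top)<2.5)
print(top,m.sum(),cv2.minEnclosingCircle(P[m][:,:2].astype(np.float32)),s["eef_pos"])
```

```text
[327.27517021 328.52909217 329.06588247 329.55690858]
329.06588246814243 6903 ((543.8569946289062, 25.164657592773438), 20.254703521728516) [543.41429552  24.18770188 296.06666968]
```

carry_out(plan=[[30,[0.8,0,15],[0,0,0]],[30,[0,0,20],[0,0,0]],[30,[0,0,12],[0,0,0]],[30,[0,0,5],[0,0,0]],[30,[0,0,5],[0,0,0]],[30,[0,0,5],[0,0,0]],[30,[0,0,4],[0,0,0]],[30,[0,0,0],[0,0,0]],[30,[0,0,0],[0,0,0]]])

```text
time_s: 40.62
eef_pos: [543.4, 26.0, 230.6]
ee_rot: [0.0, 0.707, 0.707, 0.0]
force: [0.2, 0.6, -2.0]
grip_width: 0.428
```

carry_out(plan=[[75,[0,0,0],[0,0,0]],[75,[0,0,0],[0,0,0]],[75,[0,0,0],[0,0,0]],[75,[0,0,0],[0,0,0]],[75,[0,0,0],[0,0,0]],[75,[0,0,0],[0,0,0]],[75,[0,0,-20],[0,0,0]],[75,[0,0,-25],[0,0,0]],[75,[0,0,-25],[0,0,0]],[75,[-20,0,-5],[0,0,0]],[75,[-30,0,0],[0,0,0]],[75,[-10,0,0],[0,0,0]],[75,[0,0,0],[0,0,0]],[75,[0,0,0],[0,0,0]]])

```text
time_s: 41.78
eef_pos: [543.2, -33.8, 305.1]
ee_rot: [-0.0, 0.708, 0.707, -0.0]
force: [0.2, 0.0, -1.0]
grip_width: 0.877
```

```bash
cat > look.py <<'E'
from h import *
import sys
c=cap("wrist");cv2.imwrite(f"pics/{sys.argv[1]}.png",c["color"]);s=c["s"];print(s["eef_pos"],s["ee_rot"],s["time_s"])
P=cloud(c)
q=P[(np.hypot(P[...,0]-543.6,P[...,1]-25.9)<17)&(P[...,2]<215)];print("tube",len(q),np.nanpercentile(q[:,2],[5,50,95]) if len(q) else 0)
for (x,y,z) in [(444,-133,60),(576,-282,70)]:
  for n in ["scene","side","wrist"]:
    Q=P if n=="wrist" else cloud(cap(n))
    m=(abs(Q[...,0]-x)<60)&(abs(Q[...,1]-y)<60)&(Q[...,2]>z-2.5)&(Q[...,2]<z+4)
    if m.sum()>10: print(n,z,m.sum(),cv2.minEnclosingCircle(Q[m][:,:2].astype(np.float32)))
E
python3 look.py w11
```

```text
[543.23489919 -33.84045499 305.08883385] [-3.91069381e-04  7.07594486e-01  7.06618631e-01 -3.01790155e-07] 41.7833
tube 712 [59.42064907 60.82705494 62.24109316]
scene 60 52 ((446.62835693359375, -133.2559356689453), 18.6054630279541)
side 60 95 ((443.1356201171875, -134.05319213867188), 19.899879455566406)
wrist 60 592 ((443.04351806640625, -132.5823974609375), 19.10683822631836)
scene 70 59 ((577.8739624023438, -279.42852783203125), 17.5777587890625)
side 70 61 ((575.8455810546875, -281.0872802734375), 19.464303970336914)
wrist 70 59 ((571.2715454101562, -267.6770324707031), 12.768839836120605)
```

View pics/w11.png

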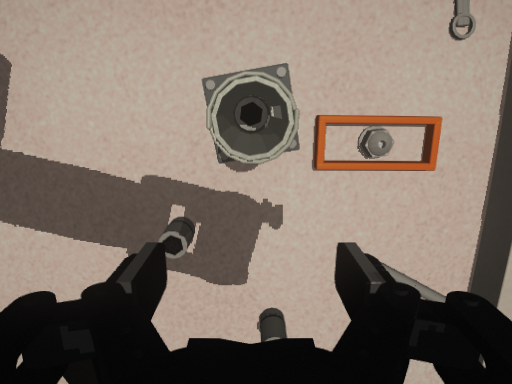

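Socket 50 sits in the tube with its hexagon up (252,113) and its top at 60 mm. Next is the 60.

carry_out(plan=[[75,[-12,-12,0],[0,0,0]],[75,[-20,-20,0],[0,0,0]],[75,[-22,-22,0],[0,0,0]],[75,[-22,-22,20],[0,0,0]],[75,[-15,-16,35],[0,0,0]],[75,[-8,-8,38],[0,0,0]],[75,[0,0,38],[0,0,0]],[75,[0,0,30],[0,0,0]],[75,[0,0,20],[0,0,0]],[75,[0,0,12],[0,0,0]],[75,[0,0,0],[0,0,0]],[75,[0,0,0],[0,0,0]]])

```text
time_s: 43.03
eef_pos: [443.4, -132.6, 112.5]
ee_rot: [-0.0, 0.707, 0.707, -0.0]
force: [-0.1, -0.6, 0.6]
grip_width: 0.879
```

```bash
python3 look.py w12
```

```text
[ 443.42090378 -132.63382902  112.54770545] [-2.05255162e-04  7.07035399e-01  7.07178126e-01 -2.82804739e-05] 43.0333
tube 0 0
scene 60 50 ((446.5893249511719, -133.91802978515625), 18.425556182861328)
side 60 95 ((442.11370849609375, -133.48138427734375), 19.735639572143555)
wrist 60 2718 ((442.9969787597656, -133.5512237548828), 18.99893569946289)
scene 70 48 ((577.5523681640625, -280.1300048828125), 18.466161727905273)
side 70 64 ((575.2749633789062, -279.9806213378906), 20.065898895263672)
```

View pics/w12.png

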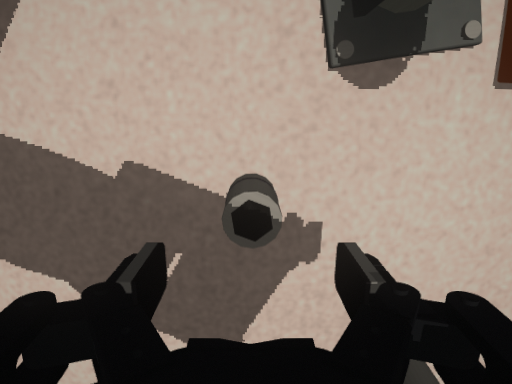

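Socket 60 is centred between the fingers (252,215).

carry_out(plan=[[70,[-0.8,-0.4,25],[0,0,0]],[70,[0,0,30],[0,0,0]],[70,[0,0,16],[0,0,0]],[70,[0,0,9],[0,0,0]],[70,[0,0,4],[0,0,0]],[30,[0,0,0],[0,0,0]],[30,[0,0,0],[0,0,0]],[30,[0,0,0],[0,0,0]],[30,[0,0,0],[0,0,0]],[30,[0,0,0],[0,0,0]],[30,[0,0,0],[0,0,0]],[30,[0,0,0],[0,0,0]],[30,[0,0,0],[0,0,0]]])

```text
time_s: 44.37
eef_pos: [443.6, -134.1, 29.6]
ee_rot: [0.001, 0.707, 0.707, 0.0]
force: [-1.2, 0.4, 6.7]
grip_width: 0.427
```

carry_out(plan=[[30,[0,0,-10],[0,0,0]],[30,[0,0,-25],[0,0,0]],[30,[0,0,-35],[0,0,0]],[30,[0,0,-35],[0,0,0]],[30,[0,0,-35],[0,0,0]],[30,[0,0,-35],[0,0,0]],[30,[0,0,-35],[0,0,0]],[30,[0,0,-35],[0,0,0]],[30,[0,0,-25],[0,0,0]],[30,[0,0,-10],[0,0,0]],[30,[0,0,0],[0,0,0]]])

```text
time_s: 45.28
eef_pos: [443.1, -133.9, 310.5]
ee_rot: [0.002, 0.707, 0.707, 0.0]
force: [-0.7, 0.9, -2.6]
grip_width: 0.426
```

carry_out(plan=[[30,[8,5,0],[0,0,0]],[30,[18,11,0],[0,0,0]],[30,[25,16,0],[0,0,0]],[30,[27,17,0],[0,0,0]],[30,[27,17,0],[0,0,0]],[30,[25,16,0],[0,0,0]],[30,[17,11,0],[0,0,0]],[30,[9,5.4,0],[0,0,0]],[30,[3,2,0],[0,0,0]],[30,[0,0,0],[0,0,0]],[30,[0,0,0],[0,0,0]]])

```text
time_s: 46.2
eef_pos: [542.9, 24.6, 307.8]
ee_rot: [-0.0, 0.707, 0.707, -0.0]
force: [-0.4, 0.3, -1.8]
grip_width: 0.425
```

```bash
cat > held.py <<'E'
from h import *
import sys
c=cap("wrist");P=cloud(c);s=c["s"];cv2.imwrite(f"pics/{sys.argv[1]}.png",c["color"])
z=P[250:325,215:290,2];top=np.nanpercentile(z,80)
vv,uu=np.mgrid[:384,:512]
m=(uu>203)&(uu<300)&(vv>225)&(vv<335)&(abs(P[...,2]-top)<2.5)
print(top,m.sum(),cv2.minEnclosingCircle(P[m][:,:2].astype(np.float32)),s["eef_pos"])
c=cap("side");cv2.imwrite(f"pics/{sys.argv[1]}d.png",cv2.resize(c["color"][90:290,190:390],None,fx=3,fy=3,interpolation=cv2.INTER_CUBIC))
E
python3 held.py w13
```

```text
339.49219840337366 6796 ((542.6296997070312, 24.121349334716797), 20.53388786315918) [542.90493146  24.56797211 307.79914085]
```

View pics/w13d.png

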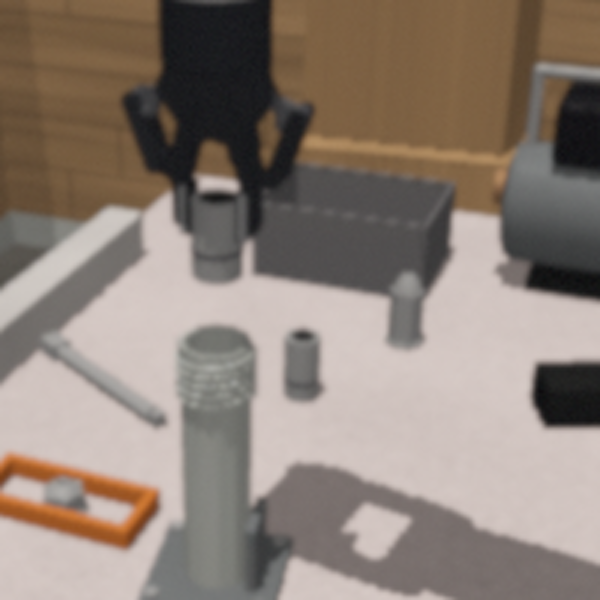

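View pics/w13.png

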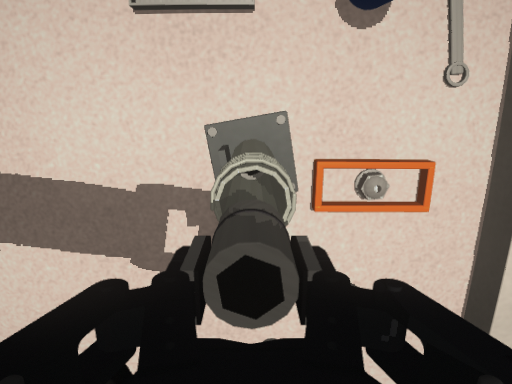

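The 60 is held upright over the mouth (wrist 252,285). It needs about +1.5 mm of shift, then I lower it.

carry_out(plan=[[30,[1.5,0.8,15],[0,0,0]],[30,[0,0,20],[0,0,0]],[30,[0,0,12],[0,0,0]],[30,[0,0,5],[0,0,0]],[30,[0,0,5],[0,0,0]],[30,[0,0,5],[0,0,0]],[30,[0,0,5],[0,0,0]],[30,[0,0,0],[0,0,0]],[30,[0,0,0],[0,0,0]]])

```text
time_s: 47.05
eef_pos: [544.2, 26.7, 241.6]
ee_rot: [0.0, 0.707, 0.707, 0.0]
force: [-0.3, 0.0, -2.9]
grip_width: 0.428
```

carry_out(plan=[[75,[0,0,0],[0,0,0]],[75,[0,0,0],[0,0,0]],[75,[0,0,0],[0,0,0]],[75,[0,0,0],[0,0,0]],[75,[0,0,0],[0,0,0]],[75,[0,0,0],[0,0,0]],[75,[0,0,-20],[0,0,0]],[75,[0,0,-25],[0,0,0]],[75,[0,0,-20],[0,0,0]],[75,[-20,0,0],[0,0,0]],[75,[-30,0,0],[0,0,0]],[75,[-10,0,0],[0,0,0]],[75,[0,0,0],[0,0,0]],[75,[0,0,0],[0,0,0]]])

```text
time_s: 48.22
eef_pos: [544.1, -33.1, 306.2]
ee_rot: [-0.0, 0.708, 0.707, 0.0]
force: [0.5, 0.7, 0.2]
grip_width: 0.88
```

```bash
python3 look.py w14
```

```text
[544.07460726 -33.13634377 306.23839689] [-2.71296291e-04  7.07587531e-01  7.06625648e-01  7.69189591e-05] 48.2167
tube 970 [119.51057279 120.86531996 122.14159097]
scene 70 51 ((579.08447265625, -280.0079040527344), 18.87373924255371)
side 70 63 ((576.5164794921875, -282.2284240722656), 20.67603874206543)
wrist 70 61 ((572.208251953125, -268.430908203125), 12.409780502319336)
```

View pics/w14.png

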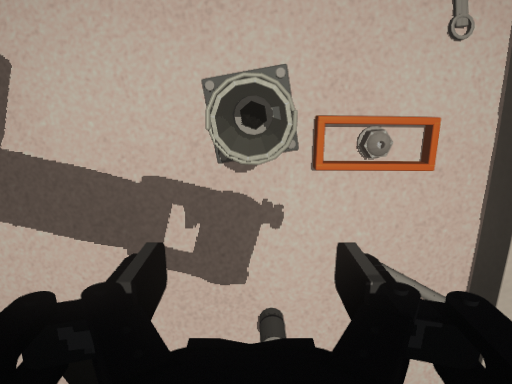

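The stack top is at 120 mm, so the 60 is seated with its hexagon up (253,115). Going for the 70 after checking the clearance to the extension bar.

Run:
```python
from h import *
c=cap("scene");print(onplane(c,[(205,252),(130,286)],8).round())
```

```text
[[ 689. -165.    8.]
 [ 855. -261.    8.]]
```

carry_out(plan=[[75,[-15,2,0],[0,0,0]],[75,[-30,4,0],[0,0,0]],[75,[-36,5,0],[0,0,0]],[75,[-36,5,0],[0,0,0]],[75,[-36,5,0],[0,0,0]],[75,[-36,5,10],[0,0,0]],[75,[-30,3.4,30],[0,0,0]],[75,[-19,2,36],[0,0,0]],[75,[-10,1,36],[0,0,0]],[75,[0,0,36],[0,0,0]],[75,[0,0,25],[0,0,0]],[75,[0,0,12],[0,0,0]],[75,[0,0,0],[0,0,0]],[75,[0,0,0],[0,0,0]]])

```text
time_s: 49.68
eef_pos: [576.9, -280.6, 123.2]
ee_rot: [0.001, 0.707, 0.707, 0.0]
force: [0.8, -0.5, 1.2]
grip_width: 0.876
```

```bash
python3 look.py w15
```

```text
[ 576.92381161 -280.64553572  123.15702983] [6.42307354e-04 7.07084371e-01 7.07128889e-01 1.15743309e-04] 49.6833
tube 0 0
scene 70 50 ((577.4231567382812, -278.2015380859375), 19.963829040527344)
side 70 61 ((573.4833374023438, -282.23822021484375), 19.51690101623535)
wrist 70 2699 ((574.5892333984375, -281.96844482421875), 19.053207397460938)
```

View pics/w15.png

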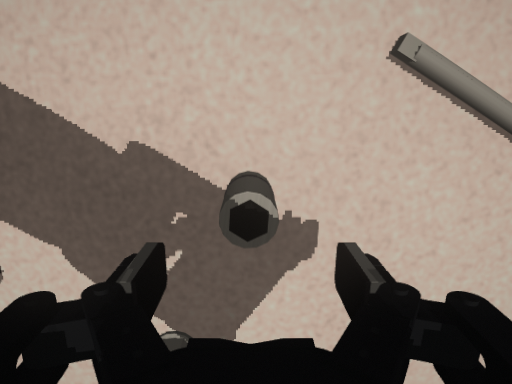

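Socket 70 is between the fingers (249,215), and I correct by about 2 mm.

carry_out(plan=[[70,[-1.2,-2.2,25],[0,0,0]],[70,[0,0,30],[0,0,0]],[70,[0,0,16],[0,0,0]],[70,[0,0,9],[0,0,0]],[70,[0,0,4],[0,0,0]],[30,[0,0,0],[0,0,0]],[30,[0,0,0],[0,0,0]],[30,[0,0,0],[0,0,0]],[30,[0,0,0],[0,0,0]],[30,[0,0,0],[0,0,0]],[30,[0,0,0],[0,0,0]],[30,[0,0,0],[0,0,0]],[30,[0,0,0],[0,0,0]]])

```text
time_s: 51.02
eef_pos: [574.9, -282.4, 39.7]
ee_rot: [0.002, 0.707, 0.707, 0.0]
force: [1.1, 0.1, 5.8]
grip_width: 0.428
```

carry_out(plan=[[30,[0,0,-10],[0,0,0]],[30,[0,0,-25],[0,0,0]],[30,[0,0,-35],[0,0,0]],[30,[0,0,-35],[0,0,0]],[30,[0,0,-35],[0,0,0]],[30,[0,0,-35],[0,0,0]],[30,[0,0,-35],[0,0,0]],[30,[0,0,-35],[0,0,0]],[30,[0,0,-25],[0,0,0]],[30,[0,0,-10],[0,0,0]],[30,[0,0,0],[0,0,0]]])

```text
time_s: 51.93
eef_pos: [574.4, -282.0, 320.4]
ee_rot: [0.002, 0.707, 0.707, 0.0]
force: [-0.3, -1.1, -2.8]
grip_width: 0.431
```

carry_out(plan=[[30,[12,-1,0],[0,0,0]],[30,[26,-2.5,0],[0,0,0]],[30,[35,-3.5,0],[0,0,0]],[30,[36,-4,0],[0,0,0]],[30,[36,-4,0],[0,0,0]],[30,[36,-4,0],[0,0,0]],[30,[36,-4,0],[0,0,0]],[30,[34,-3,0],[0,0,0]],[30,[28,-2.5,0],[0,0,0]],[30,[18,-1.5,0],[0,0,0]],[30,[8,-0.5,0],[0,0,0]],[30,[2.5,0,0],[0,0,0]],[30,[0,0,0],[0,0,0]],[30,[0,0,0],[0,0,0]]])

```text
time_s: 53.1
eef_pos: [543.8, 24.6, 317.2]
ee_rot: [-0.0, 0.708, 0.707, -0.0]
force: [-1.1, 0.0, -2.2]
grip_width: 0.431
```

```bash
python3 held.py w16
```

```text
348.90214186798875 6786 ((544.262939453125, 25.17754364013672), 20.112503051757812) [543.78929903  24.62089144 317.23515386]
```

View pics/w16.png

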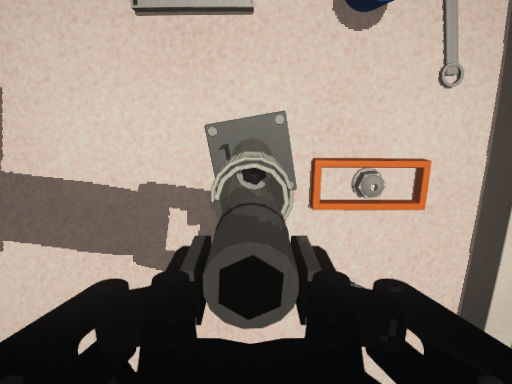

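The 70 is held upright over the mouth (252,285), off by less than 1 mm.

carry_out(plan=[[30,[0.7,-0.4,15],[0,0,0]],[30,[0,0,20],[0,0,0]],[30,[0,0,12],[0,0,0]],[30,[0,0,5],[0,0,0]],[30,[0,0,5],[0,0,0]],[30,[0,0,5],[0,0,0]],[30,[0,0,5],[0,0,0]],[30,[0,0,0],[0,0,0]],[30,[0,0,0],[0,0,0]]])

```text
time_s: 53.95
eef_pos: [543.4, 26.3, 251.2]
ee_rot: [0.0, 0.707, 0.707, 0.0]
force: [-0.4, 0.8, -1.3]
grip_width: 0.428
```

carry_out(plan=[[75,[0,0,0],[0,0,0]],[75,[0,0,0],[0,0,0]],[75,[0,0,0],[0,0,0]],[75,[0,0,0],[0,0,0]],[75,[0,0,0],[0,0,0]],[75,[0,0,0],[0,0,0]],[75,[0,0,-20],[0,0,0]],[75,[0,0,-25],[0,0,0]],[75,[0,0,-20],[0,0,0]],[75,[-20,0,0],[0,0,0]],[75,[-30,0,0],[0,0,0]],[75,[-10,0,0],[0,0,0]],[75,[0,0,0],[0,0,0]],[75,[0,0,0],[0,0,0]]])

```text
time_s: 55.12
eef_pos: [543.3, -33.5, 315.9]
ee_rot: [-0.0, 0.708, 0.707, 0.0]
force: [0.0, 0.0, 0.3]
grip_width: 0.885
```

```bash
python3 look.py w17
python3 - <<'E'
from h import *
c=cap("scene");cv2.imwrite("pics/s17.png",cv2.resize(c["color"][100:350,100:500],None,fx=2,fy=2,interpolation=cv2.INTER_CUBIC))
P=cloud(c);m=(P[...,0]>400)&(P[...,0]<560)&(P[...,1]>210)&(P[...,1]<360)&(P[...,2]>40)&(P[...,2]<110)
q=P[m];print(len(q),q.min(0),q.max(0))
for k in ["eef_pos","force"]: print(ctrl.sense()[k])
E
```

```text
[543.29408002 -33.48576702 315.90351913] [-2.62392572e-04  7.07566122e-01  7.06647087e-01  9.24783552e-05] 55.1167
tube 1480 [189.65609515 190.905676   192.12075529]
835 [446.57864605 251.21222329  40.02434841] [513.65704507 323.285139    98.24199998]
[543.33868558 -32.91588582 316.02810602]
[-0.2424726   0.23656508  0.34797378]
```

View pics/w17.png

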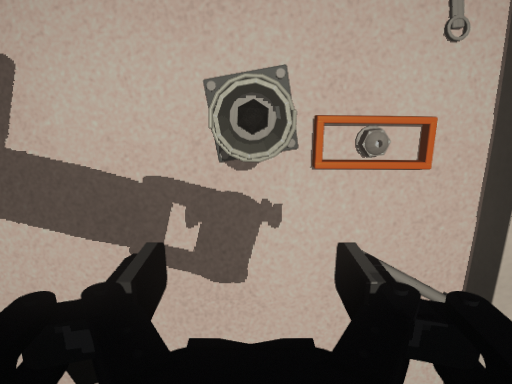

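View pics/s17.png

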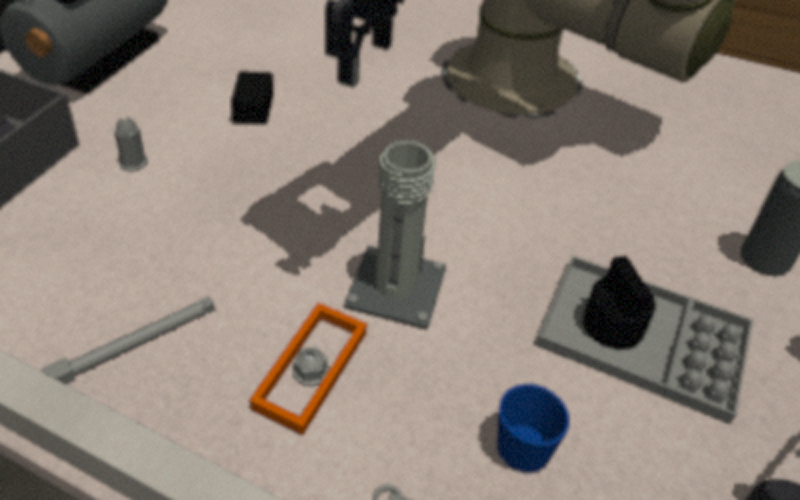

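The stack top is at 190 mm (10 + 50 + 60 + 70), with the hexagon up (253,117). The cap stands in the bay (622,305) and everything else is unmoved. Handing in.

```bash
python3 -c "
from rig import ctrl
print(ctrl.finish_job())"
```

```text
the job is handed in; nothing more can be done
None
```

I unscrewed the cap, stood it in the empty bay, dropped all three sockets into the tube shortest first, and handed the job in at about 55 s. `finish_job()` gives no verdict.

- **Cap:** It came off in four counter-clockwise strokes, about 750° in all. The 2 mm test pull before lifting showed only the cap's weight. It now stands handle up near the middle of the bay.
- **Sockets:** The low nut is in the orange rail, so I dropped in the 50, then the 60, then the 70; the 80 was not there. The measured stack tops were 60, 120 and 190 mm, exactly what the lengths give. The hexagon end is up on each.
- **Other objects:** The final pictures show the nuts, cup and extension bar where they were, and the gripper clear of everything. I compared these by eye and did not measure their positions.
- **Faults:** I typed one stray wrist turn in free air, before picking up the 50. It was clipped to about 7° and I turned it back. No check failed. The position readings differed by a few mm between cameras, and I used the wrist camera's.

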